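Refit the bowl of an air-line filter

TASK

The washed bowl of the air-line filter lies on its side on the cutting mat. Fit it back on the filter head, which is clamped upside down in the vice: stand the bowl up mouth down, enter its two lugs in the gaps of the head's collar, press it fully down against the spring-loaded seal and turn it a quarter clockwise (seen from above) until it locks, then let go. Leave the other things on the mat where they are.

Things in the scene. Friction and masses are not known exactly. Their poses are not given: they have to be found in the camera images.
- bowl_mid (a point): Centre of the loose filter bowl: grey eight-sided guard, short clear round neck at one end, black wing tap at the other; 114 mm long, 0.15 to 0.31 kg. It starts lying on a flat, axis level. z axis: from the mouth (z = -57 mm) to the top of the wing (+57 mm). Guard from z = -43 to +45 mm, 52 mm across flats, which face its x and y axes and the directions half-way between.
- bowl_mouth (a point): Centre of the bowl's mouth, the free end of its neck (same axes as bowl_mid). The neck is round, 41 mm in diameter, 14 mm long, its end chamfered by 3 mm; the bowl stands by itself on it. Two lugs stick out of the neck along the bowl's +x and -x to 25 mm from the axis, each 8 mm wide and 5 mm high, from 2 to 7 mm above the mouth. A half turn about z makes no difference.
- bowl_wing (a point): Top middle of the black drain tap on the bowl's closed end: a wing 32 x 8 x 10 mm on a 22 mm round boss. The wing runs along the bowl's x axis, so it shows where the lugs are. Same axes as bowl_mid.
- head_mouth (a point): Centre of the top plane of the filter head's collar, 106 mm above the surface of the mat (which is 3 mm thick), z up: cast aluminium block, collar 67 mm outside, bore 44 mm, facing straight up. Its lip, 5 mm thick, has two gaps 13 mm wide for the lugs, along this frame's +x and -x, each marked by a small rib outside. The head is clamped and does not move.
- head_notch (a point): Locked place of a lug, on the collar's top plane at radius 23.5 mm along the head's -y axis (another opposite; same axes as head_mouth). Pressed down, the bowl turns clockwise seen from above only, to an end stop at about 95 degrees. At 90 degrees each lug finds a notch 2.5 mm deep under the lip: let go there, the seal lifts the bowl into it; its mouth is then 9.5 mm below the plane.
- seal (a joint): Travel of the flat spring seal in the bore (m, 0 to 0.0055, grows downward). At 0 it is 9 mm below the collar's top plane; a bowl with its lugs in the gaps rests on it and cannot turn. It gives at 8 N; at 3 mm the lugs are below the lip and the bowl can turn; at 5 mm (about 16 N) the guard's shoulder meets the collar. Locked it reads about 0.0005.
- vice: Blue drill-press vice fixed to the bench, holding the head between 100 mm wide jaws 40 mm lower than the collar's top. Origin under the head's axis at the foot, same x and y directions as the head; it reaches to +100 and -125 mm along x (screw handle to -160 mm) and 77 mm to either side.
- bowl: The bowl again: same point and axes as bowl_mid.
- tin_c (a point): A steel tin of pencils, 74 mm in diameter, pencils to 190 mm high (this point is 50 mm up). Bystander.
- element: A pale filter element standing on a black foot, 34 mm in diameter, 50 mm high. Origin at the middle of its underside. Bystander.
- glue_gun: A black hot-glue gun lying on its side, about 210 mm long over glue stick and nozzle, 36 mm high. Origin underneath its barrel. Bystander.
- sanding_block: A cork sanding block 65 x 115 x 33 mm. Origin at the middle of its underside. Bystander.
- spanner: A steel open-ended spanner, 190 mm long, lying flat. Origin underneath. Bystander.
- tape: A roll of masking tape lying flat, 104 mm outside diameter, 24 mm high. Origin at the middle of its underside. Bystander.
There are look-alikes about, which are no part of the job. What is shaped like the bowl but purple is not meant.

How it is judged:
On the way, in this order (a step that is already met when the one before it is completed fails the run):
1. the bowl is upright, mouth down (angle between bowl_mid's own z axis and vertical below 0.2 rad), for 0.2 s.
2. the bowl stands in the head's collar, its lugs in the gaps (z of bowl_mouth in the frame of head_mouth below -0.006 m and horizontal distance between bowl_mouth and head_mouth below 0.004 m and angle between the x axis of bowl_mid and the x axis of head_mouth, either way round below 0.25 rad), for 0.1 s.
At the end, for the whole second after the job is handed in: The bowl is locked on the head and at rest: turned a quarter so that its lugs sit in the notches (its x axis within 0.15 rad of the head's y axis), its mouth 7.5 to 11.5 mm below the collar's top plane and within 3 mm of its centre, upright within 0.06 rad, let go (z of bowl_mouth in the frame of head_mouth between -0.0115 and -0.0075 m and horizontal distance between bowl_mouth and head_mouth below 0.003 m and angle between bowl_mid's own z axis and vertical below 0.06 rad and angle between the x axis of bowl_mid and the y axis of head_mouth, either way round below 0.15 rad and linear speed of bowl below 0.02 m/s); the robot touches nothing.
It fails at once if a bystander on the mat is moved by more than 40 mm (distance of any of tin_c, element, glue_gun, sanding_block, spanner, tape from where it was at the start of the episode above 0.04 m).
It also fails if it takes over 64 s, if anything falls off the work surface, if the arm or the gripper's body presses on something with over 40 N, if the wrist force passes 120 N, or if a joint passes its speed limit or range.

ROBOT

A 6-joint arm with a two-finger parallel gripper is mounted at the origin on the work surface. World frame = base frame: x ahead of the robot, y to its left, z up, the work surface at z = 0. Lengths are in m, angles in rad, forces in N, time in s.
With the tool pointing down it reaches from about 0.3 to 0.875 m from the base axis. Payload 6.4 kg.
Tool frame: the origin (TCP) lies midway between the tips of the shut fingers; the grasp point (between the pads) lies 19 mm behind it; z points along the fingers, y is the direction in which the jaws open and shut (so a half turn about z gives the same grasp; the last joint's range is limited). The gripper opens to 85 mm and grips with 20 to 120 N. Pads are 22 mm wide; open, the fingers measure 114 mm over their backs; the gripper's body (76 mm by 85 mm) begins 54 mm behind the grasp point. The pads swing forward as they close: fully open they stand 13 mm farther back than shut.
Start: joints at [-1.359, 0.181, 1.607, -0, 1.354, -0.206], TCP at [0.233, -0.526, 0.231] pointing down, gripper open.
Joint ranges: [-2.99, 2.99], [-0.89, 2.07], [0.3, 2.58], [-1.14, 4.28], [0, 2.63], [-3.12, 3.12]. Speed limits (rad/s): [2.57, 2.57, 3.01, 3.14, 3.14, 3.14].

INTERFACE

Orientations are given as a unit quaternion [w, x, y, z].
In Python, from bench import ctrl gives the robot as it stands.
- The arm moves only by the tool apply_moves, never from a script. Its argument "plan" is a list of rows, each an object with "translation": the shift along the tool's x, y, z in m, a list of three; "angular": the turn, a rotation vector about the tool's x, y, z in rad, a list of three; "hand": the finger opening in m, from 0 to 0.0854. In form: [{"translation": [x, y, z], "angular": [rx, ry, rz], "hand": hand}, ...]. A call has 1 to 10 rows; each row shifts and turns the commanded pose from where the row before left it, along the tool's axes as they then stand; what a row does not reach is not made up. A row lasts 1/8 s, in which the tool goes at most 62.5 mm and 10.7 degrees, less where a joint would pass 70% of its speed; a pose out of reach is approached as far as the arm can. A call with a gripper value outside its range is refused whole. The fingers move at their own pace and stop on an object; the grip force is fixed at half the most. Time passes only in rows, so rows that do not move let the fingers close. It gives the time, the measured TCP pose, the force and the opening at its end, in the units of the state.
- ctrl.get_obs(): the state, without advancing time (a new reading comes with each control period).
- ctrl.camera(name): name is "scene" or "side" or "wrist"; returns a dict with "img" (420x560x3 uint8, red, green, blue), "K" (3x3 intrinsics, pixels), "eye" and "orientation" of the camera in the world. Camera axes: x right, y up, looking along -z (the intrinsics and any distortion apply to the point x, -y, -z); pixel columns grow to the right and rows downward; lengths in m; the calibration is good to about 2 mm. A picture is of the moment at which its call begins. There is no depth.
- ctrl.hand_in(): hands the job in, once; it reports no verdict.
The state is a dict: "time_s": time; "q": joint angles; "dq": joint speeds; "joint_efforts": joint torques, N m; "eef_pos": TCP position; "eef_rot": TCP orientation; "wrist_force": force on the tool from outside, world axes, zero at the start; "torque": the same for the moment, N m; "opening": opening from 0.0 (shut) to 1.0 (fully open).
Only numpy, scipy, OpenCV 4.12 (cv2) and the standard library are available. Lean on these libraries where they do the work, as an engineer would, in place of code of your own. Each camera call takes 0.05 s, during which the arm holds its last target.

## Working session

There is one attempt and no reset: what is moved stays moved. The work goes in short steps, Python scripts to look and compute and a tool call to move; the robot and the scene stay as the last step left them, time stands still between calls to the robot, and variables do not carry over. Pictures are saved under pics/ and viewed, and the job is handed in when it is done.

Besides the shell and the picture viewer there is one more tool, called as name(argument=value, ...) on one line, values as JSON. apply_moves: Moves the arm, as the interface text tells. Its arguments: {"type":"object","properties":{"plan":{"type":"array","items":{"type":"object","properties":{"translation":{"type":"array","items":{"type":"number"}},"angular":{"type":"array","items":{"type":"number"}},"hand":{"type":"number"}}}}},"required":["plan"]}

```bash
ls; mkdir -p pics
cat > h.py <<'E'
import numpy as np, cv2
from scipy.spatial.transform import Rotation as R
from bench import ctrl
def rot(q): q=np.asarray(q); return R.from_quat(np.r_[q[1:],q[0]])
def shot(n,f):
    c=ctrl.camera(n); cv2.imwrite('pics/'+f+'.png',c['img'][:,:,::-1]); np.savez('pics/'+f+'.npz',K=c['K'],eye=c['eye'],o=c['orientation'],img=c['img'],**({'d':c['distortion']} if 'distortion' in c else {}))
    return c
def load(f): 
    d=np.load('pics/'+f+'.npz'); return {'K':d['K'],'eye':d['eye'],'orientation':d['o'],'img':d['img']}
def Rm(c):
    o=np.asarray(c['orientation']); return o if o.shape==(3,3) else rot(o).as_matrix()
def ray(c,u,v):
    K=c['K']; p=np.array([(u-K[0,2])/K[0,0],-(v-K[1,2])/K[1,1],-1.]); d=Rm(c)@p; return np.asarray(c['eye']),d/np.linalg.norm(d)
def onz(c,u,v,z):
    e,d=ray(c,u,v); return e+d*(z-e[2])/d[2]
def proj(c,P):
    p=Rm(c).T@(np.asarray(P)-c['eye']); K=c['K']; return np.array([K[0,0]*p[0]/-p[2]+K[0,2],K[1,1]*(-p[1])/-p[2]+K[1,2]])
def tri(obs):
    A=np.zeros((3,3));b=np.zeros(3)
    for c,u,v in obs:
        e,d=ray(c,u,v);M=np.eye(3)-np.outer(d,d);A+=M;b+=M@e
    return np.linalg.solve(A,b)
E
python3 - <<'E'
from h import *
for n in('scene','side','wrist'):
    c=shot(n,n+'0'); print(n,c.keys(),c['K'].tolist(),c['eye'],c['orientation'])
print(ctrl.get_obs())
E
```

```text
pics
scene dict_keys(['img', 'K', 'eye', 'orientation']) [[472.0667506722575, 0.0, 276.9418677278529], [0.0, 472.0667506722575, 218.34209527433117], [0.0, 0.0, 1.0]] [ 1.0871413  -0.71863405  0.722242  ] [0.82645572 0.44110484 0.16440759 0.30881645]
side dict_keys(['img', 'K', 'eye', 'orientation']) [[511.0098015193835, 0.0, 277.4782343138478], [0.0, 511.0098015193835, 202.67583152675576], [0.0, 0.0, 1.0]] [0.19259795 0.70498709 0.98859605] [-0.18033808 -0.06614899  0.34024632  0.92050797]
wrist dict_keys(['img', 'K', 'eye', 'orientation']) [[355.21785089965175, 0.0, 280.4348099396473], [0.0, 355.21785089965175, 205.90468144738853], [0.0, 0.0, 1.0]] [ 0.30359508 -0.49548259  0.37235163] [ 0.82868983 -0.1278802   0.08374022 -0.53843049]
{'time_s': 0.15, 'q': array([-1.35932721e+00,  1.81381137e-01,  1.60777343e+00,  1.84019350e-05,
        1.35379885e+00, -2.06277938e-01]), 'dq': array([-0.00033697, -0.00169198, -0.00213898, -0.00032855, -0.00047822,
        0.00097763]), 'joint_efforts': array([ 6.17803071e-04, -4.45259535e+01, -3.51695895e+01, -3.05095655e-04,
        5.80238207e-03,  1.75130140e-05]), 'eef_pos': array([ 0.23322167, -0.52511878,  0.23058742]), 'eef_rot': array([-6.80405404e-04,  9.78265304e-01,  2.07356052e-01,  7.21781145e-06]), 'wrist_force': array([ 0.23044941,  0.01907142, -0.40314302]), 'torque': array([-0.00356659, -0.02369197,  0.00459759]), 'opening': 1.0003974481803328}
```

View pics/scene0.png

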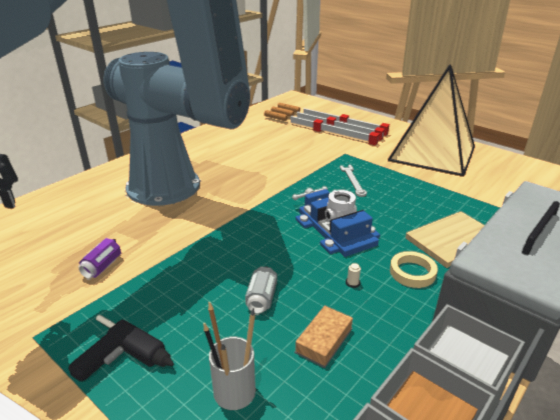

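View pics/side0.png

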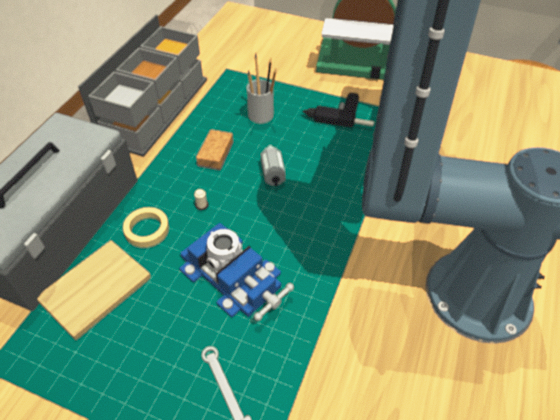

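View pics/wrist0.png

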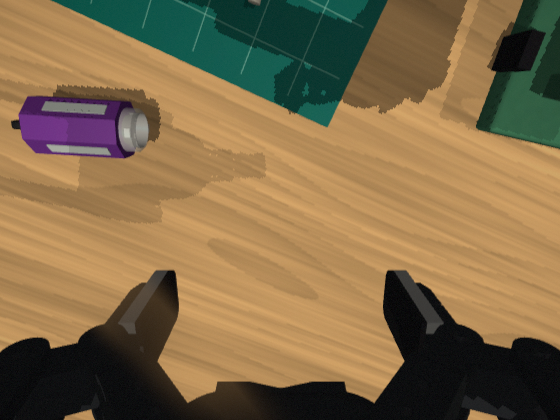

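Candidates: the grey bowl at scene (262,289), also seen at side (272,167); the purple look-alike at scene (100,258), also in the wrist view at (80,127); and the pale element at scene (353,274). By the description I choose the grey one, and I'll check it in close crops.

Run:
```python
from h import *
a=load('scene0')['img'];b=load('side0')['img']
x=cv2.resize(a[255:325,225:305],None,fx=5,fy=5,interpolation=3)
y=cv2.resize(b[135:205,235:315],None,fx=5,fy=5,interpolation=3)
cv2.imwrite('pics/c0.png',np.hstack([x,y])[:,:,::-1])
x=cv2.resize(a[180:250,300:380],None,fx=5,fy=5,interpolation=3)
y=cv2.resize(b[215:285,185:265],None,fx=5,fy=5,interpolation=3)
cv2.imwrite('pics/c1.png',np.hstack([x,y])[:,:,::-1])
```

```text
(no output)
```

View pics/c0.png

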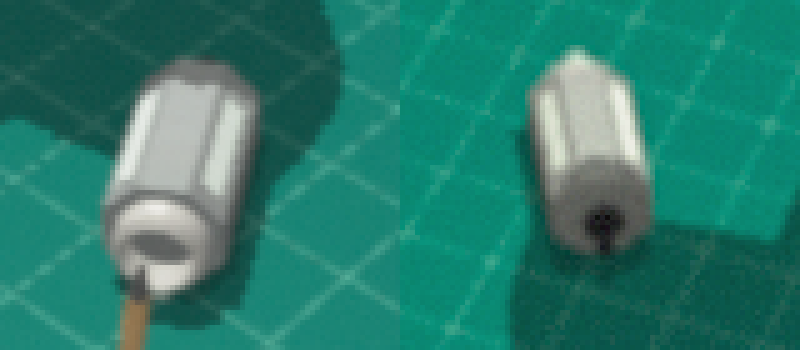

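View pics/c1.png

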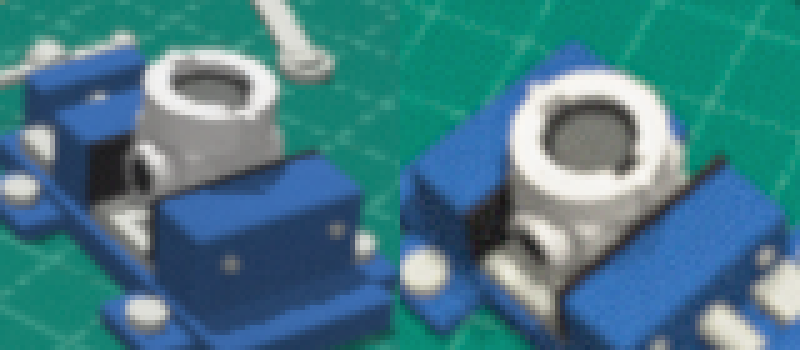

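The grey bowl is confirmed: clear neck and mouth towards the scene camera, black wing tap facing the side camera at (277,182). Next come rough positions.

Run:
```python
from h import *
a=load('scene0');b=load('side0');w=load('wrist0')
print('bowl top-face mid', onz(a,257,282,.055), onz(b,272,160,.055))
print('head collar', onz(a,225-225+342,197,.109),onz(b,223,243,.109), tri([(a,341.5,197.5),(b,222.5,242.5)]))
g0=onz(b,185+225/5,215+163/5,.109);g1=onz(b,185+145/5,215+103/5,.109);print('gaps side',g0,g1)
print('wing side', onz(b,277,182,.03),'mouth scene',onz(a,257,303,.03))
for n,p,z in(('tin',(233,385),.05),('elem',(353,283),.01),('sand',(325,330),.036),('gun',(130,345),.02)): print(n,onz(a,*p,z))
o=ctrl.get_obs();print(rot(o['eef_rot']).as_matrix())
T=rot(o['eef_rot']); print('cam in tool',T.inv().apply(w['eye']-o['eef_pos']), (T.inv()*rot(w['orientation'])).as_matrix())
```

```text
bowl top-face mid [ 0.561576   -0.17670723  0.055     ] [ 0.56104599 -0.16485056  0.055     ]
head collar [0.54774151 0.15182499 0.109     ] [0.54025579 0.15536337 0.109     ] [0.54418489 0.15311907 0.10563325]
gaps side [0.5213287  0.16054973 0.109     ] [0.56678847 0.14502859 0.109     ]
wing side [ 0.52848193 -0.11930196  0.03      ] mouth scene [ 0.58637454 -0.20416868  0.03      ]
tin [ 0.70323171 -0.38790963  0.05      ]
elem [ 0.6914597 -0.0008923  0.01     ]
sand [ 0.74011901 -0.17659502  0.036     ]
gun [ 0.47372748 -0.438766    0.02      ]
[[ 9.14006935e-01  4.05698472e-01 -2.68050488e-04]
 [ 4.05698452e-01 -9.14006010e-01  1.33422731e-03]
 [ 2.96294226e-04 -1.32824069e-03 -9.99999074e-01]]
cam in tool [ 0.07638714  0.00127443 -0.1417434 ] [[ 5.05356233e-04  9.53179171e-01  3.02405708e-01]
 [ 9.99999842e-01 -4.06712510e-04 -3.89166795e-04]
 [-2.47953499e-04  3.02405856e-01 -9.53179226e-01]]
```

apply_moves(plan=[{"translation":[0.0445,-0.0196,-0.003],"angular":[0,0,0],"hand":0.085},{"translation":[0.0445,-0.0196,-0.003],"angular":[0,0,0],"hand":0.085},{"translation":[0.0445,-0.0196,-0.003],"angular":[0,0,0],"hand":0.085},{"translation":[0.0445,-0.0196,-0.003],"angular":[0,0,0],"hand":0.085},{"translation":[0.0445,-0.0196,-0.003],"angular":[0,0,0],"hand":0.085},{"translation":[0.0445,-0.0196,-0.003],"angular":[0,0,0],"hand":0.085},{"translation":[0.0445,-0.0196,-0.003],"angular":[0,0,0],"hand":0.085},{"translation":[0.0445,-0.0196,-0.003],"angular":[0,0,0],"hand":0.085},{"translation":[0.0445,-0.0196,-0.003],"angular":[0,0,0],"hand":0.085},{"translation":[0.0445,-0.0196,-0.003],"angular":[0,0,0],"hand":0.085}])

```text
time_s: 1.4
eef_pos: [0.5613, -0.1644, 0.2611]
eef_rot: [-0.0, 0.978, 0.207, -0.0]
wrist_force: [-0.8, -1.7, -0.2]
opening: 0.995
```

apply_moves(plan=[{"translation":[0,0,0],"angular":[0,0,-0.175],"hand":0.085},{"translation":[0,0,0],"angular":[0,0,-0.175],"hand":0.085},{"translation":[0,0,0],"angular":[0,0,-0.175],"hand":0.085},{"translation":[0,0,0],"angular":[0,0,-0.175],"hand":0.085},{"translation":[0,0,0],"angular":[0,0,-0.175],"hand":0.085},{"translation":[0,0,0],"angular":[0,0,-0.175],"hand":0.085},{"translation":[0,0,0],"angular":[0,0,-0.175],"hand":0.085},{"translation":[0,0,0],"angular":[0,0,-0.175],"hand":0.085},{"translation":[0,0,0],"angular":[0,0,-0.175],"hand":0.085},{"translation":[0,0,0],"angular":[0,0,-0.175],"hand":0.085}])

```text
time_s: 2.65
eef_pos: [0.5603, -0.1657, 0.2609]
eef_rot: [-0.0, 0.465, 0.885, -0.0]
wrist_force: [0.1, 0.6, 0.8]
opening: 0.997
```

Run:
```python
from h import *
shot('wrist','w1');o=ctrl.get_obs();print(o['time_s'],o['eef_pos'],o['q'],rot(o['eef_rot']).as_matrix().round(3),o['wrist_force'])
```

```text
2.7 [ 0.56030906 -0.16573781  0.26086544] [-4.90583767e-01  1.78401824e-01  1.54936684e+00 -1.85650918e-05
  1.41463592e+00 -1.10020239e+00] [[-0.573  0.82  -0.001]
 [ 0.82   0.573  0.   ]
 [ 0.001 -0.    -1.   ]] [-0.49567225  0.65937199  0.66914322]
```

View pics/w1.png

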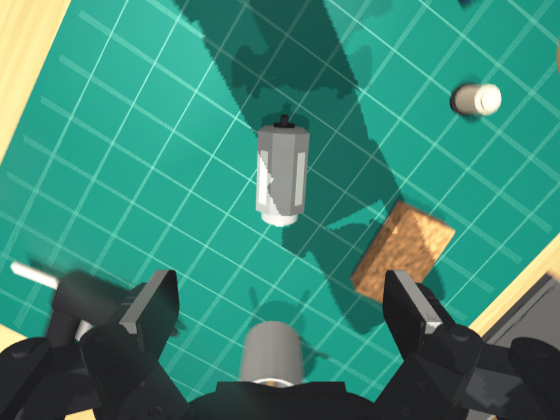

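The view shows the bowl with its tap up at (284,120) and neck at (281,218). The wing is narrow from above, so bowl x is vertical. I'll measure its axis now.

Run:
```python
from h import *
a=load('w1')['img']
cv2.imwrite('pics/w1c.png',cv2.resize(a[105:235,230:340],None,fx=4.6,fy=4.6,interpolation=2)[:,:,::-1])
hsv=cv2.cvtColor(a,cv2.COLOR_RGB2HSV)
m=((hsv[:,:,1]<60)&(hsv[:,:,2]>70)).astype(np.uint8)
m[:105]=0;m[235:]=0;m[:,:240]=0;m[:,325:]=0
m=cv2.morphologyEx(m,cv2.MORPH_OPEN,np.ones((3,3)))
cs=max(cv2.findContours(m,0,2)[0],key=cv2.contourArea)
print(cv2.contourArea(cs),cv2.minAreaRect(cs),cv2.boundingRect(cs))
for v in range(115,230,6):
    r=np.where(m[v])[0]
    if len(r):print(v,r.min(),r.max(),(r.min()+r.max())/2)
```

```text
4503.0 ((281.65692138671875, 175.76507568359375), (50.59494400024414, 100.7457504272461), 2.12109637260437) (256, 125, 53, 102)
127 262 302 282.0
133 258 308 283.0
139 258 308 283.0
145 258 308 283.0
151 258 307 282.5
157 258 307 282.5
163 257 306 281.5
169 257 306 281.5
175 257 306 281.5
181 257 305 281.0
187 257 305 281.0
193 256 304 280.0
199 256 304 280.0
205 256 303 279.5
211 259 303 281.0
217 262 296 279.0
223 269 292 280.5
```

View pics/w1c.png

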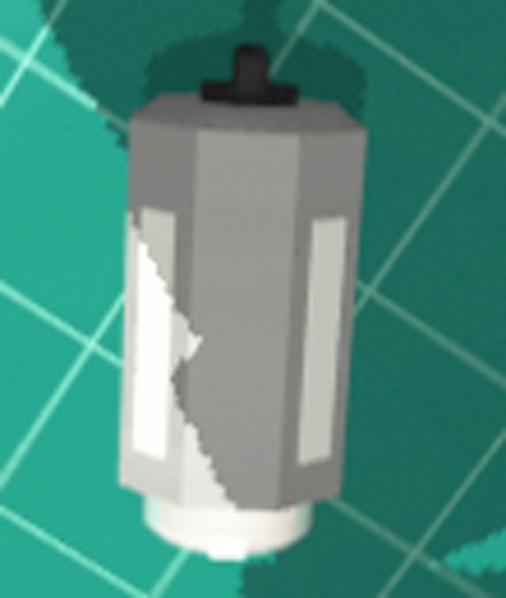

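Run:
```python
from h import *
c=load('w1')
T=onz(c,283.2,133.3,.055);B=onz(c,279.7,215.0,.055)
print(T,B,np.linalg.norm(T-B))
t=onz(c,283.2,136,.037);b=onz(c,279.5,205,.037)
w=(t-b)/np.linalg.norm(t-b);print('w',w,np.arctan2(w[1],w[0]))
for v,l,r in((139,257.5,308.5),(199,255.5,304.5)):
    print('width',np.linalg.norm(onz(c,l,v,.039)-onz(c,r,v,.039)))
ctr=(T+B)/2 - .001*w; print('bowl_mid',ctr)
for n in('scene0','side0'):
    d=load(n); P=np.r_[ctr[:2],.029]; print(n,'mid',proj(d,P),'mouth',proj(d,P-w*.057),'wing',proj(d,P+w*.057))
```

```text
[ 0.53886452 -0.13246449  0.055     ] [ 0.58328348 -0.20298482  0.055     ] 0.08334362363388882
w [-5.23791251e-01  8.51846656e-01  7.54449817e-16] 2.1220918445159853
width 0.051689175358887354
width 0.05228882259671705
bowl_mid [ 0.56159779 -0.1685765   0.055     ]
scene0 mid [259.85635033 289.21679545] mouth [254.51978192 307.85823046] wing [264.72423184 272.21255415]
side0 mid [272.42023284 166.06703089] mouth [269.09838148 151.23964033] wing [275.9276167  181.72256287]
```

apply_moves(plan=[{"translation":[0,0,0],"angular":[0,0,0.059],"hand":0.085},{"translation":[0,0,0],"angular":[0,-0.15,0],"hand":0.085},{"translation":[0,0,0],"angular":[0,-0.15,0],"hand":0.085},{"translation":[0,0,0],"angular":[0,-0.15,0],"hand":0.085},{"translation":[0,0,0],"angular":[0,-0.15,0],"hand":0.085},{"translation":[0,0,0],"angular":[0,0,0],"hand":0.085}])

```text
time_s: 3.45
eef_pos: [0.5588, -0.1637, 0.2591]
eef_rot: [0.255, 0.471, 0.832, -0.146]
wrist_force: [-0.4, -0.4, 0.1]
opening: 0.996
```

```bash
cat >> h.py <<'E'
def to(target):
    o=ctrl.get_obs();T=rot(o['eef_rot']);print('t',round(o['time_s'],2),'p',o['eef_pos'].round(4),'q',o['q'].round(3),'F',o['wrist_force'].round(1),'open',round(o['opening'],3))
    print(T.as_matrix().round(3).tolist()); print('tool delta',T.inv().apply(np.asarray(target)-o['eef_pos']).round(4))
E
python3 -c "
from h import *
to([.5683,-.1796,.011])"
```

```text
t 3.45 p [ 0.5588 -0.1637  0.2591] q [-0.276 -0.038  1.897 -0.519  0.894 -0.565] F [-0.4 -0.4  0.1] open 0.996
[[-0.425, 0.858, 0.287], [0.709, 0.513, -0.483], [-0.562, -0.002, -0.827]]
tool delta [0.1241 0.0004 0.2157]
```

apply_moves(plan=[{"translation":[0.041,0,0.016],"angular":[0,0,0],"hand":0.085},{"translation":[0.041,0,0.02],"angular":[0,0,-0.01],"hand":0.085},{"translation":[0.042,0,0.04],"angular":[0,0,0],"hand":0.085},{"translation":[0,0,0.04],"angular":[0,0,0],"hand":0.085},{"translation":[0,0,0],"angular":[0,0,0],"hand":0.085}])

```text
time_s: 4.08
eef_pos: [0.5402, -0.1358, 0.0929]
eef_rot: [0.253, 0.469, 0.833, -0.148]
wrist_force: [-0.5, -0.5, 0.3]
opening: 0.998
```

```bash
python3 -c "
from h import *
to([.5683,-.1796,.011]);shot('wrist','w2')"
```

```text
t 4.08 p [ 0.5402 -0.1358  0.0929] q [-0.223  0.194  2.047 -0.783  0.62  -0.181] F [-0.5 -0.5  0.3] open 0.998
[[-0.432, 0.857, 0.283], [0.707, 0.516, -0.484], [-0.561, -0.009, -0.828]]
tool delta [0.0029 0.0023 0.097 ]
```

View pics/w2.png

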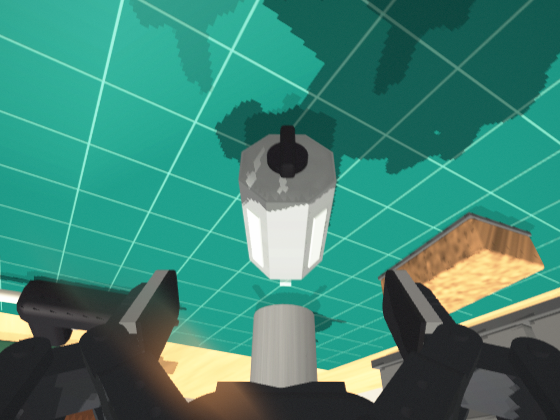

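apply_moves(plan=[{"translation":[0.001,0.001,0.025],"angular":[0,0,0],"hand":0.085},{"translation":[0.001,0.001,0.025],"angular":[0,0,0],"hand":0.085},{"translation":[0,0,0],"angular":[0,0,0],"hand":0.085}])

```text
time_s: 4.5
eef_pos: [0.5572, -0.1572, 0.054]
eef_rot: [0.256, 0.469, 0.832, -0.147]
wrist_force: [-0.4, 0.8, 0.6]
opening: 0.994
```

```bash
python3 -c "
from h import *
to([.5683,-.1796,.011]);shot('wrist','w3')"
```

```text
t 4.5 p [ 0.5572 -0.1572  0.054 ] q [-0.261  0.308  2.015 -0.88   0.538 -0.098] F [-0.4  0.8  0.6] open 0.994
[[-0.43, 0.856, 0.288], [0.705, 0.517, -0.486], [-0.565, -0.005, -0.825]]
tool delta [ 0.0037 -0.0018  0.0496]
```

View pics/w3.png

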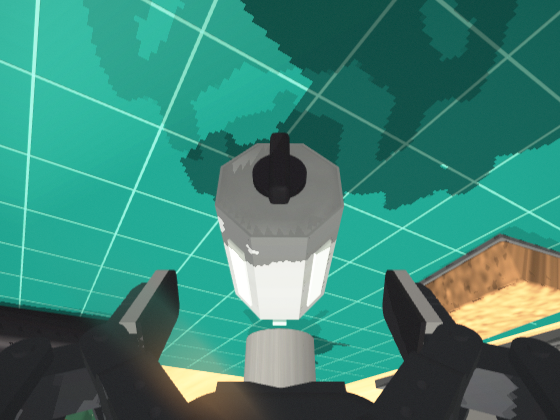

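apply_moves(plan=[{"translation":[0.002,-0.001,0.017],"angular":[0,0,0],"hand":0.085},{"translation":[0.002,-0.001,0.017],"angular":[0,0,0],"hand":0.085},{"translation":[0,0,0.015],"angular":[0,0,0],"hand":0.085},{"translation":[0,0,0],"angular":[0,0,0],"hand":0.085}])

```text
time_s: 5.05
eef_pos: [0.5676, -0.1786, 0.0108]
eef_rot: [0.256, 0.468, 0.833, -0.147]
wrist_force: [-0.4, 0.1, -0.3]
opening: 0.998
```

```bash
python3 -c "
from h import *
to([.5683,-.1796,.011]);shot('wrist','w4');shot('side','s4')"
```

```text
t 5.05 p [ 0.5676 -0.1786  0.0108] q [-0.3    0.423  1.984 -1.002  0.465  0.008] F [-0.4  0.1 -0.3] open 0.998
[[-0.431, 0.855, 0.289], [0.704, 0.519, -0.485], [-0.565, -0.006, -0.825]]
tool delta [-0.0012  0.0001  0.0005]
```

View pics/w4.png

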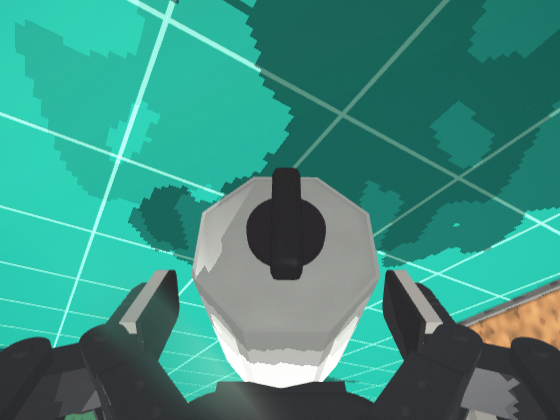

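The bowl sits between the open fingers with its wing centred near column 286. I'll close now.

apply_moves(plan=[{"translation":[0,0.0005,0],"angular":[0,0,0],"hand":0.03},{"translation":[0,0,0],"angular":[0,0,0],"hand":0.03},{"translation":[0,0,0],"angular":[0,0,0],"hand":0.03},{"translation":[0,0,0],"angular":[0,0,0],"hand":0.03},{"translation":[0,0,0],"angular":[0,0,0],"hand":0.03},{"translation":[0,0,0],"angular":[0,0,0],"hand":0.03}])

```text
time_s: 5.9
eef_pos: [0.5682, -0.1778, 0.0112]
eef_rot: [0.257, 0.467, 0.833, -0.147]
wrist_force: [-3.0, 2.3, 6.3]
opening: 0.602
```

apply_moves(plan=[{"translation":[-0.014,0,-0.021],"angular":[0,0,0],"hand":0.03},{"translation":[-0.023,0,-0.033],"angular":[0,0,0],"hand":0.03},{"translation":[-0.023,0,-0.033],"angular":[0,0,0],"hand":0.03},{"translation":[-0.023,0,-0.033],"angular":[0,0,0],"hand":0.03},{"translation":[0,0,0],"angular":[0,0.15,0],"hand":0.03},{"translation":[0,0,0],"angular":[0,0.15,0],"hand":0.03},{"translation":[0,0,0],"angular":[0,0.15,0],"hand":0.03},{"translation":[0,0,0],"angular":[0,0.15,0],"hand":0.03},{"translation":[0,0,0],"angular":[0,0,0],"hand":0.03}])

```text
time_s: 7.02
eef_pos: [0.5693, -0.1802, 0.1558]
eef_rot: [-0.001, 0.491, 0.871, -0.003]
wrist_force: [-0.3, -0.4, -1.5]
opening: 0.599
```

```bash
python3 -c "
from h import *
to([.54,-.16,.15]);shot('wrist','w5')"
```

```text
t 7.03 p [ 0.5693 -0.1802  0.1558] q [-0.502  0.307  1.613 -0.006  1.224 -1.044] F [-0.3 -0.4 -1.5] open 0.599
[[-0.517, 0.856, -0.005], [0.856, 0.517, -0.003], [-0.0, -0.006, -1.0]]
tool delta [ 0.0324 -0.0146  0.0059]
```

View pics/w5.png

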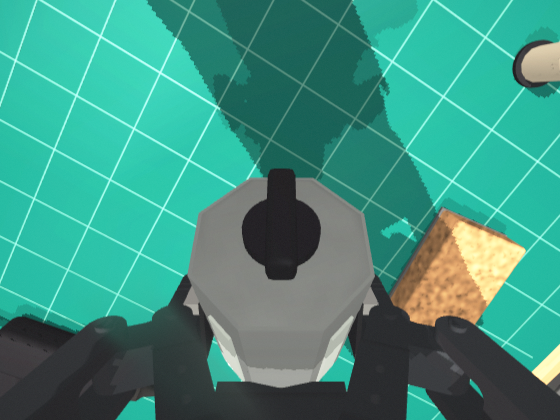

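The bowl is held and level, tap still vertical at (281,225). Next I'll yaw it.

apply_moves(plan=[{"translation":[0,0,0],"angular":[0,0,0.174],"hand":0.03},{"translation":[0,0,0],"angular":[0,0,0.174],"hand":0.03},{"translation":[0,0,0],"angular":[0,0,0.174],"hand":0.03},{"translation":[0,0,0],"angular":[0,0,0.174],"hand":0.03},{"translation":[0,0,0],"angular":[0,0,0.174],"hand":0.03},{"translation":[0,0,0],"angular":[0,0,0.174],"hand":0.03},{"translation":[0,0,0],"angular":[0,0,0.174],"hand":0.03},{"translation":[0,0,0],"angular":[0,0,0.174],"hand":0.03},{"translation":[0,0,0],"angular":[0,0,0.174],"hand":0.03},{"translation":[0,0,0],"angular":[0,0,0.174],"hand":0.03}])

```text
time_s: 8.32
eef_pos: [0.568, -0.1766, 0.1557]
eef_rot: [0.002, 0.983, 0.185, -0.003]
wrist_force: [0.5, 0.3, -2.2]
opening: 0.597
```

apply_moves(plan=[{"translation":[0,0,0],"angular":[0,0,0.174],"hand":0.03},{"translation":[0,0,0],"angular":[0,0,0.174],"hand":0.03},{"translation":[0,0,0],"angular":[0,0,0.174],"hand":0.03},{"translation":[0,0,0],"angular":[0,0,0.174],"hand":0.03},{"translation":[0,0,0],"angular":[0,0,0.174],"hand":0.03},{"translation":[0,0,0],"angular":[0,0.16,0],"hand":0.03},{"translation":[0,0,0],"angular":[0,0.16,0],"hand":0.03},{"translation":[0,0,0],"angular":[0,0.16,0],"hand":0.03},{"translation":[0,0,0],"angular":[0,0.16,0],"hand":0.03},{"translation":[0,0,0],"angular":[0,0,0],"hand":0.03}])

```text
time_s: 9.57
eef_pos: [0.5644, -0.1742, 0.1523]
eef_rot: [0.078, 0.923, -0.23, 0.3]
wrist_force: [0.2, -0.0, -1.5]
opening: 0.601
```

```bash
python3 -c "
from h import *
to([.54,-.16,.15])"
```

```text
t 9.57 p [ 0.5644 -0.1742  0.1523] q [-0.501 -0.008  2.128  0.006  0.392  1.554] F [ 0.2 -0.  -1.5] open 0.601
[[0.714, -0.471, 0.517], [-0.378, -0.882, -0.281], [0.589, 0.005, -0.808]]
tool delta [-0.0242 -0.001  -0.0147]
```

```bash
cat > kin.py <<'E'
import numpy as np
from scipy.optimize import least_squares
from scipy.spatial.transform import Rotation as R
D=[([-1.3593,.18138,1.60777,0,1.3538,-.2063],[.23322,-.52512,.23059]),
([-.49058,.1784,1.54937,0,1.41464,-1.1002],[.56031,-.16574,.26087]),
([-.276,-.038,1.897,-.519,.894,-.565],[.5588,-.1637,.2591]),
([-.223,.194,2.047,-.783,.62,-.181],[.5402,-.1358,.0929]),
([-.261,.308,2.015,-.88,.538,-.098],[.5572,-.1572,.054]),
([-.3,.423,1.984,-1.002,.465,.008],[.5676,-.1786,.0108]),
([-.502,.307,1.613,-.006,1.224,-1.044],[.5693,-.1802,.1558]),
([-.501,-.008,2.128,.006,.392,1.554],[.5644,-.1742,.1523])]
ry=lambda a:R.from_euler('y',a); rz=lambda a:R.from_euler('z',a)
def fk(q,P):
    lat,h,Lx,Lz,ax,az,d=P
    A=rz(q[0]);B=A*ry(q[1]);C=B*ry(q[2]);E=C*rz(q[3])*ry(q[4])
    p=A.apply([0,lat,h])+B.apply([Lx,0,Lz])+C.apply([ax,0,az])+E.apply([0,0,d])
    return p,E*rz(q[5])*rz(np.pi/2)
f=lambda P:np.concatenate([fk(q,P)[0]-p for q,p in D])
S=least_squares(f,[.117,.3,0,.4,0,.35,.25],loss='soft_l1',f_scale=.002);P=S.x
if __name__=='__main__':
    print(P.round(4),np.abs(f(P)).max()); print(f(P).reshape(-1,3).round(4)); print(fk(D[-1][0],P)[1].as_matrix().round(3))
lo=np.array([-2.99,-.89,.3,-1.14,0,-3.12]);hi=np.array([2.99,2.07,2.58,4.28,2.63,3.12])
def ik(p,Rt,q0):
    g=lambda q:np.r_[(fk(q,P)[0]-p)*5,(Rt.inv()*fk(q,P)[1]).as_rotvec()]
    s=least_squares(g,np.clip(q0,lo+1e-3,hi-1e-3),bounds=(lo,hi));return s.x,np.abs(s.fun).max()
E
python3 kin.py
```

```text
[1.177e-01 3.134e-01 5.000e-04 4.374e-01 8.510e-02 5.140e-01 3.186e-01] 0.00032477910240902297
[[-0.0001  0.     -0.    ]
 [-0.0001 -0.     -0.0001]
 [ 0.0002 -0.0003  0.0003]
 [-0.0003  0.0002 -0.0002]
 [ 0.0001 -0.     -0.0001]
 [ 0.0002  0.0002 -0.0001]
 [-0.     -0.      0.    ]
 [-0.      0.0002  0.0001]]
[[ 0.714 -0.471  0.518]
 [-0.378 -0.882 -0.281]
 [ 0.589  0.005 -0.808]]
```

```bash
cat > s.py <<'E'
from kin import *
q0=D[-1][0]
def Rt(psi,el): # tool z = (cos psi cos el, sin psi cos el, -sin el), x up-ish
    z=np.array([np.cos(psi)*np.cos(el),np.sin(psi)*np.cos(el),-np.sin(el)]);x=np.array([np.cos(psi)*np.sin(el),np.sin(psi)*np.sin(el),np.cos(el)])
    return R.from_matrix(np.c_[x,np.cross(z,x),z])
if __name__=='__main__':
  for x,y in((.5,-.15),(.56,-.17),(.62,-.05),(.62,-.2),(.58,-.28),(.7,-.1)):
    for dpsi in(-1.2,-.8,-.4,0,.4,.8,1.2,1.6):
      for q4g in (0,):
        psi=-.5+dpsi
        q,e=ik(np.array([x,y,.047]),Rt(psi,.6),np.array([q0[0],.3,1.9,.5*np.sign(dpsi)*-1,.5,1.5]))
        if e<2e-3: print((x,y),round(psi,2),q.round(2),round(e,4))
E
python3 s.py
```

```text
(0.5, -0.15) -0.1 [-0.93  0.28  2.47  2.02  0.74 -1.13] 0.0
(0.5, -0.15) 0.3 [-1.1   0.36  2.3   1.41  0.97 -0.99] 0.0
(0.5, -0.15) 0.7 [-1.09  0.48  2.06  1.05  1.2  -0.94] 0.0
(0.5, -0.15) 1.1 [-1.01  0.62  1.81  0.8   1.42 -0.96] 0.0
(0.56, -0.17) -0.1 [-0.81  0.35  2.32  2.08  0.67 -1.07] 0.0
(0.56, -0.17) 0.3 [-0.98  0.43  2.16  1.46  0.92 -0.9 ] 0.0
(0.56, -0.17) 0.7 [-1.    0.56  1.92  1.09  1.18 -0.85] 0.0
(0.56, -0.17) 1.1 [-0.94  0.7   1.65  0.84  1.44 -0.88] 0.0
(0.62, -0.05) -0.1 [-0.4   0.39  2.25  2.61  0.51 -1.27] 0.0
(0.62, -0.05) 0.3 [-0.64  0.43  2.18  1.76  0.75 -0.91] 0.0
(0.62, -0.05) 0.7 [-0.73  0.53  1.98  1.28  1.02 -0.81] 0.0
(0.62, -0.05) 1.1 [-0.72  0.66  1.71  0.98  1.3  -0.8 ] 0.0
(0.62, -0.2) -0.1 [-0.75  0.44  2.16  2.06  0.6  -0.98] 0.0
(0.62, -0.2) 0.3 [-0.9   0.51  2.    1.46  0.89 -0.79] 0.0
(0.62, -0.2) 0.7 [-0.94  0.64  1.76  1.1   1.18 -0.76] 0.0
(0.62, -0.2) 1.1 [-0.89  0.79  1.47  0.86  1.47 -0.79] 0.0
(0.58, -0.28) -0.5 [-0.73  0.42  2.2   2.71  0.47 -1.31] 0.0
(0.58, -0.28) -0.1 [-0.97  0.45  2.14  1.81  0.7  -0.9 ] 0.0
(0.58, -0.28) 0.3 [-1.07  0.55  1.94  1.31  0.99 -0.78] 0.0
(0.58, -0.28) 0.7 [-1.07  0.68  1.68  1.    1.28 -0.77] 0.0
(0.58, -0.28) 1.1 [-1.01  0.83  1.39  0.79  1.56 -0.82] 0.0
(0.7, -0.1) -0.1 [-0.43  0.49  2.05  2.44  0.43 -1.11] 0.0
(0.7, -0.1) 0.3 [-0.62  0.54  1.95  1.66  0.72 -0.75] 0.0
(0.7, -0.1) 0.7 [-0.7   0.65  1.74  1.23  1.04 -0.68] 0.0
(0.7, -0.1) 1.1 [-0.7   0.8   1.45  0.97  1.36 -0.69] 0.0
```

apply_moves(plan=[{"translation":[0,0,0],"angular":[0,-0.16,0],"hand":0.03},{"translation":[0,0,0],"angular":[0,-0.16,0],"hand":0.03},{"translation":[0,0,0],"angular":[0,-0.16,0],"hand":0.03},{"translation":[0,0,0],"angular":[0,-0.16,0],"hand":0.03},{"translation":[0,0,0],"angular":[0,0,-0.175],"hand":0.03},{"translation":[0,0,0],"angular":[0,0,-0.175],"hand":0.03},{"translation":[0,0,0],"angular":[0,0,-0.175],"hand":0.03},{"translation":[0,0,0],"angular":[0,0,-0.175],"hand":0.03},{"translation":[0,0,0],"angular":[0,0,-0.175],"hand":0.03},{"translation":[0,0,0],"angular":[0,0,-0.175],"hand":0.03}])

```text
time_s: 10.82
eef_pos: [0.5698, -0.1784, 0.1577]
eef_rot: [0.001, 0.961, 0.278, -0.003]
wrist_force: [-0.8, -0.3, -1.2]
opening: 0.599
```

apply_moves(plan=[{"translation":[0,0,0],"angular":[0,0,-0.175],"hand":0.03},{"translation":[0,0,0],"angular":[0,0,-0.175],"hand":0.03},{"translation":[0,0,0],"angular":[0,0.16,0],"hand":0.03},{"translation":[0,0,0],"angular":[0,0.16,0],"hand":0.03},{"translation":[0,0,0],"angular":[0,0.16,0],"hand":0.03},{"translation":[0,0,0],"angular":[0,0.16,0],"hand":0.03},{"translation":[0,0,0],"angular":[0,0.16,0],"hand":0.03},{"translation":[0,0,0],"angular":[0,0.17,0],"hand":0.03},{"translation":[0,0,0],"angular":[0,0,0],"hand":0.03},{"translation":[0,0,0],"angular":[0,0,0],"hand":0.03}])

```text
time_s: 12.08
eef_pos: [0.5695, -0.1786, 0.157]
eef_rot: [-0.204, 0.797, 0.389, 0.415]
wrist_force: [-0.2, 0.9, -1.4]
opening: 0.601
```

Run:
```python
from h import *
to([.56,-.17,.052])
shot('scene','sc6');shot('side','si6')
a=load('sc6')['img'];b=load('si6')['img']
cv2.imwrite('pics/c6.png',np.hstack([cv2.resize(a[180:330,170:320],None,fx=2.66,fy=2.66,interpolation=2),cv2.resize(b[80:230,200:350],None,fx=2.66,fy=2.66,interpolation=2)])[:,:,::-1])
```

```text
t 12.07 p [ 0.5695 -0.1786  0.157 ] q [-0.967  0.432  1.768  0.91   1.433 -0.677] F [-0.2  0.9 -1.4] open 0.601
[[0.352, 0.789, 0.504], [0.45, -0.615, 0.647], [0.82, -0.001, -0.572]]
tool delta [-0.0856 -0.0126  0.0609]
```

View pics/c6.png

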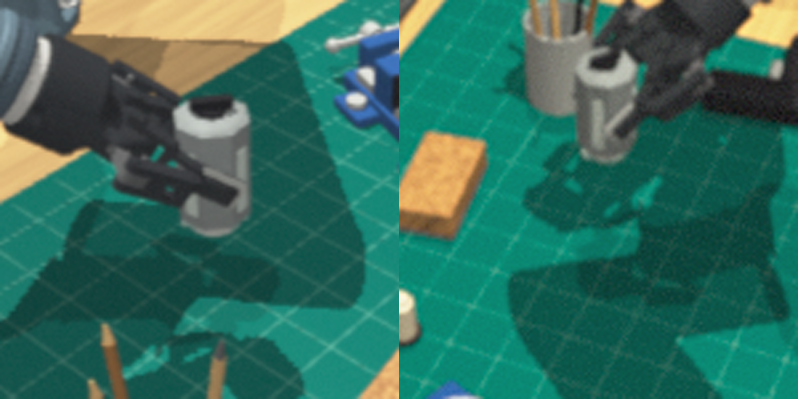

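The bowl is upright, mouth down. Now I'll lower it to the mat.

apply_moves(plan=[{"translation":[-0.033,0,0.023],"angular":[0,0,0],"hand":0.03},{"translation":[-0.033,0,0.023],"angular":[0,0,0],"hand":0.03},{"translation":[-0.0164,0,0.0114],"angular":[0,0,0],"hand":0.03},{"translation":[0,0,0],"angular":[0,0,0],"hand":0.03},{"translation":[-0.0025,0,0.0017],"angular":[0,0,0],"hand":0.03},{"translation":[0,0,0],"angular":[0,0,0],"hand":0.03}])

```text
time_s: 12.92
eef_pos: [0.5694, -0.1783, 0.0541]
eef_rot: [-0.203, 0.796, 0.389, 0.417]
wrist_force: [-0.1, 0.1, -1.3]
opening: 0.597
```

Run:
```python
from h import *
to([.5695,-.1786,.047])
shot('scene','sc7')
a=load('sc7')['img']
cv2.imwrite('pics/c7.png',cv2.resize(a[220:330,200:310],None,fx=5,fy=5,interpolation=2)[:,:,::-1])
```

```text
t 12.93 p [ 0.5694 -0.1783  0.0541] q [-0.967  0.626  1.758  0.941  1.323 -0.828] F [-0.1  0.1 -1.3] open 0.597
[[0.351, 0.788, 0.506], [0.45, -0.616, 0.647], [0.821, 0.0, -0.57]]
tool delta [-0.0059  0.0002  0.0039]
```

View pics/c7.png

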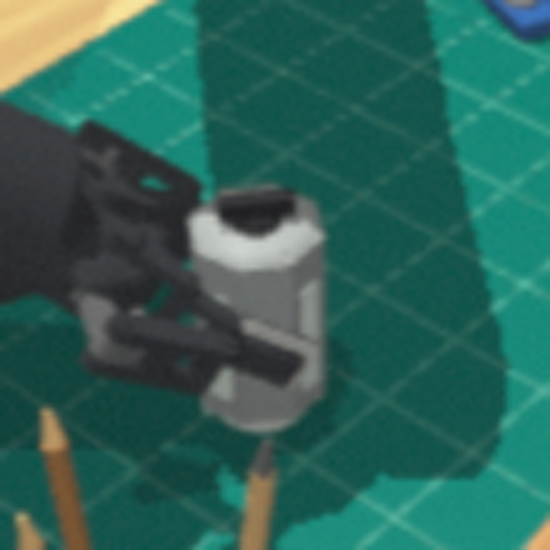

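apply_moves(plan=[{"translation":[-0.0033,0,0.0023],"angular":[0,0,0],"hand":0.03},{"translation":[0,0,0],"angular":[0,0,0],"hand":0.03}])

```text
time_s: 13.22
eef_pos: [0.5687, -0.1779, 0.0488]
eef_rot: [-0.204, 0.797, 0.388, 0.417]
wrist_force: [-0.0, -0.1, -1.6]
opening: 0.6
```

apply_moves(plan=[{"translation":[-0.0025,0,0.0017],"angular":[0,0,0],"hand":0.03},{"translation":[0,0,0],"angular":[0,0,0],"hand":0.03}])

```text
time_s: 13.48
eef_pos: [0.569, -0.178, 0.0462]
eef_rot: [-0.204, 0.796, 0.388, 0.417]
wrist_force: [0.2, 0.3, 2.5]
opening: 0.599
```

apply_moves(plan=[{"translation":[-0.0016,0,0.0011],"angular":[0,0,0],"hand":0.03},{"translation":[0,0,0],"angular":[0,0,0],"hand":0.03}])

```text
time_s: 13.72
eef_pos: [0.5691, -0.178, 0.0462]
eef_rot: [-0.205, 0.795, 0.388, 0.418]
wrist_force: [-6.9, -0.9, 14.5]
opening: 0.597
```

Contact at TCP z≈0.046 as predicted (0.047). I'll release and back off along the tool axis.

apply_moves(plan=[{"translation":[0.0008,0,-0.0005],"angular":[0,0,0],"hand":0.03},{"translation":[0,0,0],"angular":[0,0,0],"hand":0.085},{"translation":[0,0,0],"angular":[0,0,0],"hand":0.085},{"translation":[0,0,0],"angular":[0,0,0],"hand":0.085},{"translation":[0,0,0],"angular":[0,0,0],"hand":0.085},{"translation":[0,0,-0.03],"angular":[0,0,0],"hand":0.085},{"translation":[0,0,-0.05],"angular":[0,0,0],"hand":0.085},{"translation":[0,0,-0.05],"angular":[0,0,0],"hand":0.085},{"translation":[0,0,0],"angular":[0,0,0],"hand":0.085}])

```text
time_s: 14.85
eef_pos: [0.503, -0.2662, 0.1209]
eef_rot: [-0.201, 0.797, 0.388, 0.417]
wrist_force: [0.2, 0.7, 0.1]
opening: 0.997
```

Run:
```python
from h import *
to([.569,-.178,.25])
shot('scene','sc8');shot('wrist','w8')
a=load('sc8')['img'];b=load('w8')['img']
cv2.imwrite('pics/c8.png',np.hstack([cv2.resize(a[220:330,200:310],None,fx=3.6,fy=3.6,interpolation=2),cv2.resize(b,(528,396))])[:,:,::-1][:,:800])
```

```text
t 14.85 p [ 0.503  -0.2662  0.1209] q [-1.149  0.529  1.717  0.817  1.509 -0.808] F [0.2 0.7 0.1] open 0.997
[[0.352, 0.785, 0.509], [0.451, -0.619, 0.643], [0.82, 0.003, -0.572]]
tool delta [ 0.1689 -0.0024  0.0166]
```

View pics/c8.png

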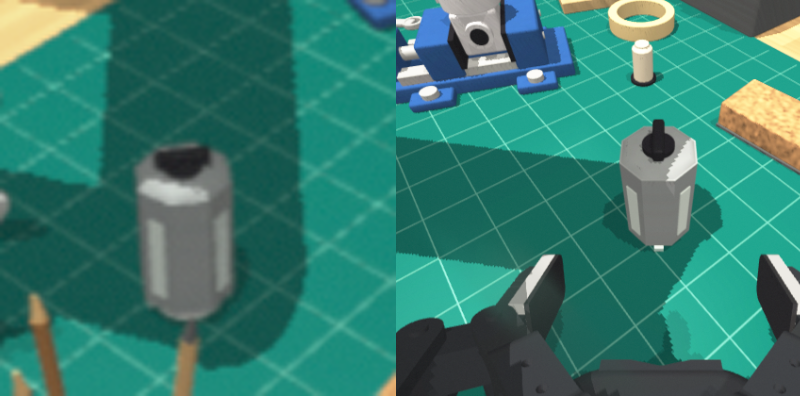

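The bowl stands by itself at scene (235,275) with its wing still along the tool heading. I'll go up, straighten the tool and look from above.

apply_moves(plan=[{"translation":[0.049,0,-0.034],"angular":[0,0,0],"hand":0.085},{"translation":[0.049,0,-0.034],"angular":[0,0,0],"hand":0.085},{"translation":[0,0,0],"angular":[0,-0.161,0],"hand":0.085},{"translation":[0,0,0],"angular":[0,-0.161,0],"hand":0.085},{"translation":[0,0,0],"angular":[0,-0.161,0],"hand":0.085},{"translation":[0,0,0],"angular":[0,-0.161,0],"hand":0.085},{"translation":[0,0,0],"angular":[0,-0.161,0],"hand":0.085},{"translation":[0,0,0],"angular":[0,-0.161,0],"hand":0.085},{"translation":[0.045,0,0],"angular":[0,0,0],"hand":0.085},{"translation":[0.045,0,0],"angular":[0,0,0],"hand":0.085}])

```text
time_s: 16.2
eef_pos: [0.5592, -0.1881, 0.2363]
eef_rot: [-0.002, 0.898, 0.439, -0.002]
wrist_force: [0.6, -0.8, -0.1]
opening: 0.996
```

apply_moves(plan=[{"translation":[0,0,0],"angular":[0,0,0],"hand":0.085}])

```text
time_s: 16.32
eef_pos: [0.5596, -0.1869, 0.2361]
eef_rot: [-0.002, 0.897, 0.441, -0.001]
wrist_force: [-0.8, -1.2, 0.1]
opening: 0.995
```

Run:
```python
from h import *
to([.557,-.193,.24])
c=shot('wrist','w9');shot('scene','sc9')
print(proj(c,[.557,-.193,.117]))
cv2.imwrite('pics/c9.png',cv2.resize(c['img'],(800,600))[:,:,::-1])
```

```text
t 16.32 p [ 0.5596 -0.1869  0.2361] q [-0.523  0.213  1.559  0.     1.375  0.134] F [-0.8 -1.2  0.1] open 0.995
[[0.611, 0.792, -0.005], [0.792, -0.611, 0.003], [-0.001, -0.005, -1.0]]
tool delta [-0.0065  0.0016 -0.0039]
[282.30920773 205.14749228]
```

View pics/w9.png

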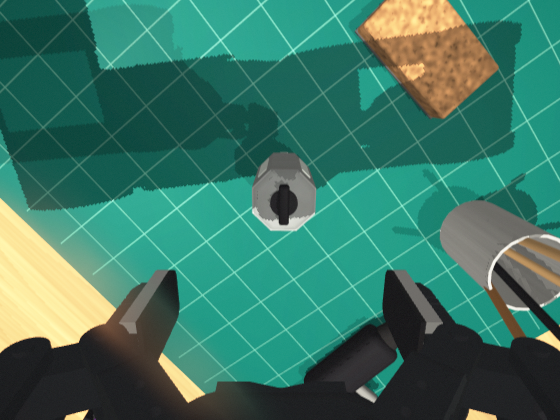

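Run:
```python
from h import *
c=load('w9');a=c['img']
m=(a.max(2)<45).astype(np.uint8);m[:175]=0;m[232:]=0;m[:,:262]=0;m[:,:][:,306:]=0
ys,xs=np.where(m)
n,l,st,ce=cv2.connectedComponentsWithStats(m);k=1+st[1:,4].argmax();print(st[k],ce[k])
for v in range(st[k][1],st[k][1]+st[k][3],4):
    r=np.where(l[v]==k)[0];print(v,r.min(),r.max(),r.mean())
cv2.imwrite('pics/c9.png',cv2.resize(a[165:240,245:325],None,fx=7,fy=7,interpolation=2)[:,:,::-1])
```

```text
[271 185  26  39 662] [283.32024169 203.20241692]
185 280 287 283.5
189 279 288 283.5
193 275 292 283.5
197 272 295 283.5
201 271 296 283.5
205 271 296 283.5
209 272 294 283.0
213 276 290 283.0
217 279 287 283.0
221 279 287 283.0
```

View pics/c9.png

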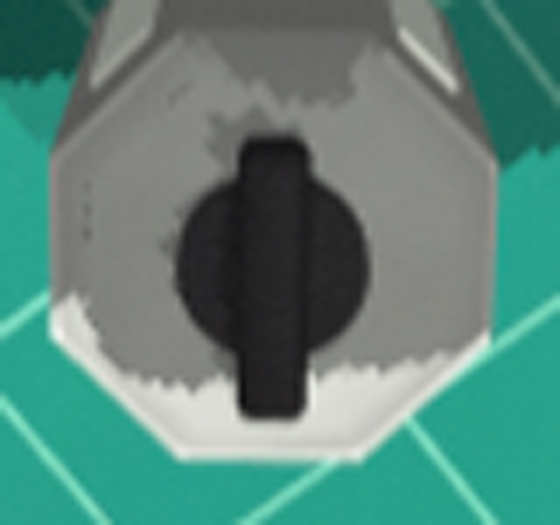

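Run:
```python
from h import *
c=load('w9')
A=onz(c,284.2,184.8,.117);B=onz(c,283.7,224.8,.117);m=(A+B)/2
print(A,B,m,'len',np.linalg.norm(A-B),'yaw',np.arctan2(*(A-B)[1::-1]))
# guard top face edge, z .105: near edge (bottom) col centre
print('guard top l/r',onz(c,245+50/7,165+250/7,.105),onz(c,245+495/7,165+250/7,.105))
T=np.array([[.611,.792],[.792,-.611]])
print('tool yaw',np.arctan2(.792,.611))
to([m[0],m[1],.056])
```

```text
[ 0.56797003 -0.18107323  0.117     ] [ 0.54801887 -0.20647559  0.117     ] [ 0.55799445 -0.19377441  0.117     ] len 0.03230060339901342 yaw 0.9050176946849633
guard top l/r [ 0.53775223 -0.17828296  0.105     ] [ 0.57820485 -0.20936377  0.105     ]
tool yaw 0.9136987753472179
t 16.43 p [ 0.5584 -0.1898  0.2365] q [-5.280e-01  2.120e-01  1.559e+00 -1.000e-03  1.375e+00  1.330e-01] F [ 1.   0.1 -0.1] open 0.99
[[0.614, 0.789, -0.005], [0.79, -0.614, 0.002], [-0.002, -0.005, -1.0]]
tool delta [-0.0031  0.003   0.1805]
```

apply_moves(plan=[{"translation":[-0.0035,0.002,0.04],"angular":[0,0,0],"hand":0.085},{"translation":[0,0,0.04],"angular":[0,0,0],"hand":0.085},{"translation":[0,0,0.02],"angular":[0,0,0],"hand":0.085},{"translation":[0,0,0],"angular":[0,0,0],"hand":0.085}])

```text
time_s: 16.92
eef_pos: [0.5557, -0.1952, 0.1355]
eef_rot: [-0.003, 0.899, 0.438, -0.003]
wrist_force: [0.2, -0.4, 0.1]
opening: 0.995
```

Run:
```python
from h import *
c=shot('wrist','w10')
to([.558,-.1938,.056])
print(proj(c,[.558,-.1938,.117]))
```

```text
t 16.98 p [ 0.5569 -0.1958  0.1373] q [-5.380e-01  3.150e-01  1.643e+00 -1.000e-03  1.187e+00  1.270e-01] F [ 0.7 -0.6  0.4] open 0.994
[[0.617, 0.787, -0.004], [0.787, -0.617, 0.001], [-0.002, -0.004, -1.0]]
tool delta [ 0.0024 -0.      0.0813]
[280.8130041  249.06284889]
```

View pics/w10.png

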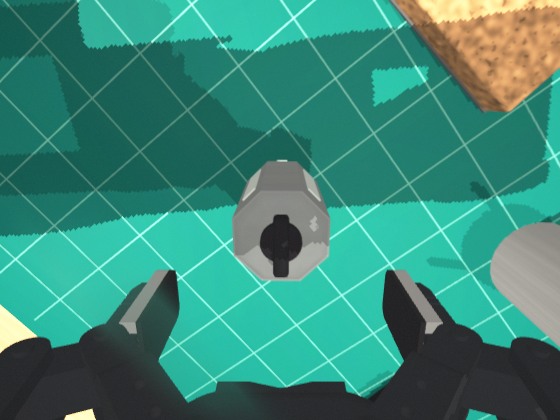

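apply_moves(plan=[{"translation":[0.0035,0,0.03],"angular":[0,0,0],"hand":0.085},{"translation":[0,0,0.03],"angular":[0,0,0],"hand":0.085},{"translation":[0,0,0.02],"angular":[0,0,0],"hand":0.085},{"translation":[0,0,0],"angular":[0,0,0],"hand":0.085},{"translation":[0,0,0],"angular":[0,0,0],"hand":0.085}])

```text
time_s: 17.6
eef_pos: [0.5608, -0.1932, 0.0594]
eef_rot: [0.0, 0.899, 0.438, -0.0]
wrist_force: [0.9, -0.5, 0.4]
opening: 0.996
```

Run:
```python
from h import *
c=shot('wrist','w11')
to([.558,-.1938,.056])
```

```text
t 17.65 p [ 0.5609 -0.1933  0.0597] q [-5.310e-01  4.250e-01  1.676e+00 -1.000e-03  1.040e+00  1.330e-01] F [ 0.4 -0.9 -0.2] open 0.994
[[0.616, 0.788, -0.0], [0.788, -0.616, -0.001], [-0.001, 0.001, -1.0]]
tool delta [-0.0022 -0.002   0.0037]
```

View pics/w11.png

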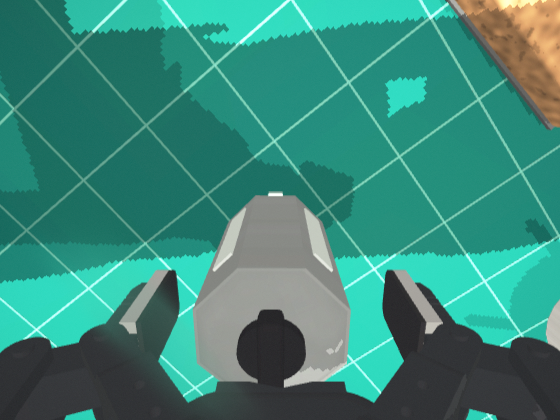

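apply_moves(plan=[{"translation":[-0.001,-0.002,0.003],"angular":[0,0,0],"hand":0.085},{"translation":[0,0,0],"angular":[0,0,0],"hand":0.03},{"translation":[0,0,0],"angular":[0,0,0],"hand":0.03},{"translation":[0,0,0],"angular":[0,0,0],"hand":0.03},{"translation":[0,0,0],"angular":[0,0,0],"hand":0.03},{"translation":[0,0,0],"angular":[0,0,0],"hand":0.03},{"translation":[0,0,0],"angular":[0,0,0],"hand":0.03}])

```text
time_s: 18.52
eef_pos: [0.558, -0.1923, 0.0555]
eef_rot: [-0.0, 0.899, 0.438, -0.001]
wrist_force: [-0.4, -0.3, 5.5]
opening: 0.6
```

Run:
```python
from h import *
c=shot('wrist','w12')
to([.558,-.1938,.056])
```

```text
t 18.57 p [ 0.558  -0.1923  0.0555] q [-5.320e-01  4.270e-01  1.684e+00 -1.000e-03  1.032e+00  1.320e-01] F [-0.  -0.3  4.7] open 0.602
[[0.616, 0.788, -0.002], [0.788, -0.616, -0.0], [-0.001, -0.001, -1.0]]
tool delta [-0.0012  0.0009 -0.0005]
```

View pics/w12.png

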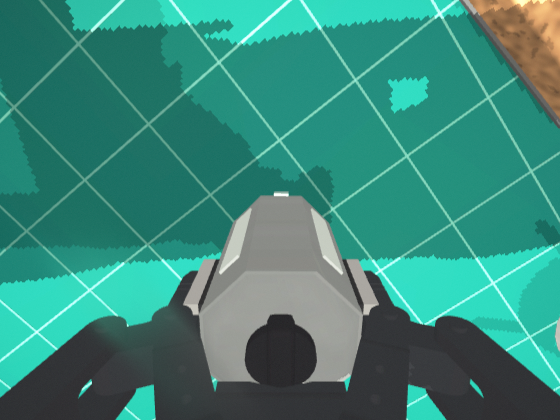

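Run:
```python
from h import *
c=load('w12');o=ctrl.get_obs();T=rot(o['eef_rot'])
for v,z,r in((192,.005,25),(192,.010,25),(196.5,.017,26),(271,.105,26)):
    p=T.inv().apply(onz(c,281,v,z)-o['eef_pos']); print(v,z,(p*1000).round(1),'axis x',p[0]*1000-r)
cv2.imwrite('pics/c12.png',cv2.resize(c['img'][180:290,210:350],None,fx=5,fy=5,interpolation=2)[:,:,::-1])
```

```text
192 0.005 [23.   1.2 50.4] axis x -2.0230393212772135
192 0.01 [24.4  1.2 45.4] axis x -0.64875810712552
196.5 0.017 [23.8  1.2 38.4] axis x -2.188210918117708
271 0.105 [ 26.8   1.1 -49.6] axis x 0.7586656322039289
```

View pics/c12.png

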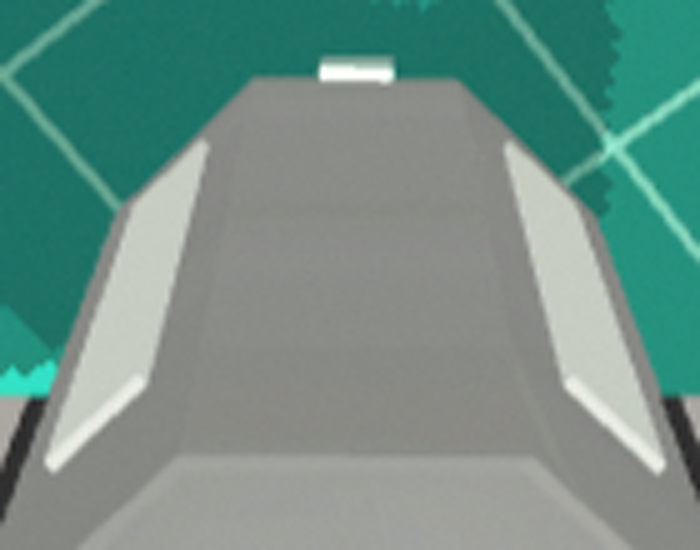

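apply_moves(plan=[{"translation":[0,0,-0.03],"angular":[0,0,0],"hand":0.03},{"translation":[0,0,-0.05],"angular":[0,0,0],"hand":0.03},{"translation":[0,0,-0.05],"angular":[0,0,0],"hand":0.03},{"translation":[0,0,-0.05],"angular":[0,0,0],"hand":0.03},{"translation":[0.03,-0.014,-0.05],"angular":[0,0,0],"hand":0.03},{"translation":[0.05,-0.024,0],"angular":[0,0,0],"hand":0.03},{"translation":[0.05,-0.024,0],"angular":[0,0,0],"hand":0.03},{"translation":[0.05,-0.024,0],"angular":[0,0,0],"hand":0.03},{"translation":[0.05,-0.024,0],"angular":[0,0,0],"hand":0.03},{"translation":[0.06,-0.029,0],"angular":[0,0,0],"hand":0.03}])

```text
time_s: 19.82
eef_pos: [0.6261, 0.1192, 0.2836]
eef_rot: [-0.001, 0.899, 0.438, -0.002]
wrist_force: [1.2, 0.1, -0.7]
opening: 0.6
```

apply_moves(plan=[{"translation":[0,0,0],"angular":[0,0,-0.174],"hand":0.03},{"translation":[0,0,0],"angular":[0,0,-0.174],"hand":0.03},{"translation":[0,0,0],"angular":[0,0,-0.174],"hand":0.03},{"translation":[0,0,0],"angular":[0,0,-0.174],"hand":0.03},{"translation":[0,0,0],"angular":[0,0,-0.174],"hand":0.03},{"translation":[0,0,0],"angular":[0,0,-0.174],"hand":0.03},{"translation":[0,0,0],"angular":[0,0,-0.174],"hand":0.03},{"translation":[0,0,0],"angular":[0,0,-0.174],"hand":0.03},{"translation":[0,0,0],"angular":[0,0,-0.174],"hand":0.03},{"translation":[0,0,0],"angular":[0,0,-0.174],"hand":0.03}])

```text
time_s: 21.08
eef_pos: [0.6257, 0.1178, 0.2834]
eef_rot: [-0.003, 0.242, 0.97, -0.001]
wrist_force: [-0.6, 0.1, -1.8]
opening: 0.6
```

apply_moves(plan=[{"translation":[0,0,0],"angular":[0,0,-0.17],"hand":0.03},{"translation":[0,0,0],"angular":[0,0,0],"hand":0.03},{"translation":[0,0,0],"angular":[0,0,0],"hand":0.03}])

```text
time_s: 21.45
eef_pos: [0.6262, 0.1178, 0.2842]
eef_rot: [-0.002, 0.163, 0.987, -0.0]
wrist_force: [0.3, 0.7, -1.8]
opening: 0.603
```

Run:
```python
from h import *
c=shot('wrist','w13')
to([.544,.153,.29]); print(proj(c,[.544,.153,.109]))
```

```text
t 21.5 p [0.6263 0.1178 0.2844] q [-0.     0.283  1.377  0.     1.485 -1.244] F [-0.4 -0.1 -0.6] open 0.602
[[-0.947, 0.321, -0.003], [0.321, 0.947, 0.0], [0.003, -0.001, -1.0]]
tool delta [ 0.0892  0.0069 -0.0053]
[290.96514725  79.25844562]
```

View pics/w13.png

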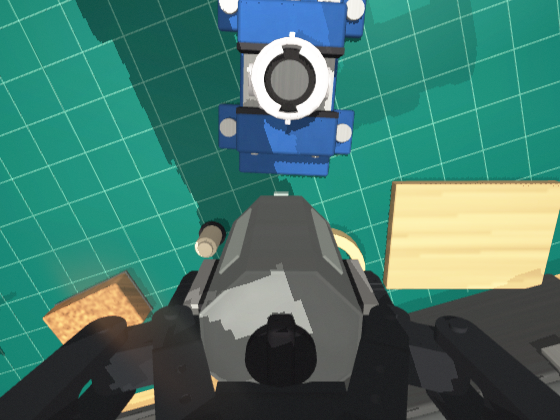

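The head is clearly visible: collar centre near (290,78), gaps at (292,48) and (288,107), ribs at (292,36) and (287,122). I'll measure these.

Run:
```python
from h import *
c=load('w13');a=c['img']
cv2.imwrite('pics/c13.png',cv2.resize(a[28:130,240:340],None,fx=5.8,fy=5.8,interpolation=2)[:,:,::-1])
g=a.min(2);m=(g>200).astype(np.uint8);m[:28]=0;m[130:]=0;m[:,:240]=0;m[:,340:]=0
m=cv2.morphologyEx(m,cv2.MORPH_OPEN,np.ones((3,3)))
cs=max(cv2.findContours(m,cv2.RETR_EXTERNAL,cv2.CHAIN_APPROX_NONE)[0],key=cv2.contourArea)
h=cv2.convexHull(cs)
# rectified points on plane z=.109
P=np.array([onz(c,u,v,.109)[:2] for [[u,v]] in cs])
from scipy.optimize import least_squares
s=least_squares(lambda x:np.hypot(P[:,0]-x[0],P[:,1]-x[1])-x[2],[.544,.153,.0335],loss='soft_l1',f_scale=.0005);print('circle',s.x)
r=np.hypot(*(P-s.x[:2]).T);print(r.min(),r.max())
# dark bore
d=(g<120).astype(np.uint8)
np.save('pics/ctr.npy',s.x)
# radial scan of gaps at r=24.. angle profile
for rr in (.0245,.026):
    out=[]
    for t in np.arange(0,360,2):
        p=s.x[:2]+rr*np.array([np.cos(np.radians(t)),np.sin(np.radians(t))]);u,v=proj(c,[*p,.109])
        out.append(cv2.getRectSubPix(g,(1,1),(u,v))[0,0])
    out=np.array(out);print(rr,[(int(t),int(x)) for t,x in zip(np.arange(0,360,2),out) if x<150])
```

```text
circle [0.54391696 0.15276235 0.03300859]
0.03101216878813245 0.04181228803150348
0.0245 [(144, 143), (146, 92), (148, 86), (150, 81), (152, 76), (154, 76), (156, 77), (158, 79), (160, 76), (162, 72), (164, 67), (166, 67), (168, 64), (170, 59), (172, 57), (174, 57), (176, 55), (320, 117), (322, 32), (324, 45), (326, 45), (328, 46), (330, 46), (332, 47), (334, 46), (336, 45), (338, 44), (340, 42), (342, 43), (344, 43), (346, 44), (348, 43), (350, 41), (352, 82)]
0.026 [(144, 139), (146, 118), (148, 116), (150, 115), (152, 116), (154, 115), (156, 115), (158, 114), (160, 114), (162, 115), (164, 114), (166, 113), (168, 112), (170, 109), (172, 105), (174, 107), (176, 105), (178, 140), (320, 90), (322, 39), (324, 41), (326, 46), (328, 57), (330, 54), (332, 48), (334, 44), (336, 39), (338, 53), (340, 61), (342, 72), (344, 73), (346, 69), (348, 76), (350, 89), (352, 83)]
```

View pics/c13.png

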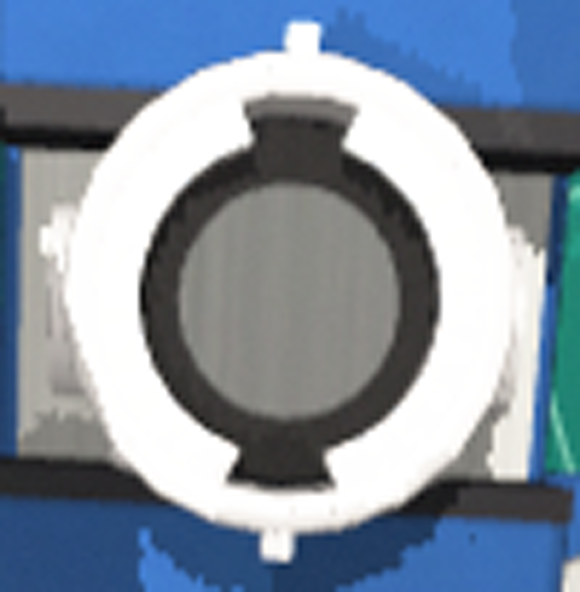

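apply_moves(plan=[{"translation":[0,0,0],"angular":[0,0,0.049],"hand":0.03},{"translation":[0.045,0.001,0],"angular":[0,0,0],"hand":0.03},{"translation":[0.0455,0.001,0],"angular":[0,0,0],"hand":0.03},{"translation":[0,0,0.04],"angular":[0,0,0],"hand":0.03},{"translation":[0,0,0.04],"angular":[0,0,0],"hand":0.03},{"translation":[0,0,0.015],"angular":[0,0,0],"hand":0.03},{"translation":[0,0,0],"angular":[0,0,0],"hand":0.03},{"translation":[0,0,0],"angular":[0,0,0],"hand":0.03}])

```text
time_s: 22.5
eef_pos: [0.5441, 0.1528, 0.192]
eef_rot: [0.0, 0.186, 0.983, 0.0]
wrist_force: [-0.3, 0.3, -1.1]
opening: 0.6
```

Run:
```python
from h import *
to([.543,.1532,.1525])
a=shot('scene','sc14');b=shot('side','si14');shot('wrist','w14')
print([proj(x,[.544,.153,z]).round(1) for x in(a,b) for z in(.109,.141,.25)])
cv2.imwrite('pics/c14.png',np.hstack([cv2.resize(a['img'][140:240,290:390],None,fx=4,fy=4,interpolation=2),cv2.resize(b['img'][190:290,170:270],None,fx=4,fy=4,interpolation=2)])[:,:,::-1])
```

```text
t 22.5 p [0.5441 0.1528 0.192 ] q [ 0.063  0.196  1.671  0.     1.273 -1.133] F [-0.3  0.3 -1.1] open 0.6
[[-0.931, 0.365, 0.0], [0.365, 0.931, 0.0], [-0.0, 0.001, -1.0]]
tool delta [0.0012 0.     0.0395]
[array([341. , 196.3]), array([342. , 185.2]), array([345.6, 144.7]), array([221.9, 241.6]), array([220.6, 232.5]), array([215.9, 198.1])]
```

View pics/c14.png

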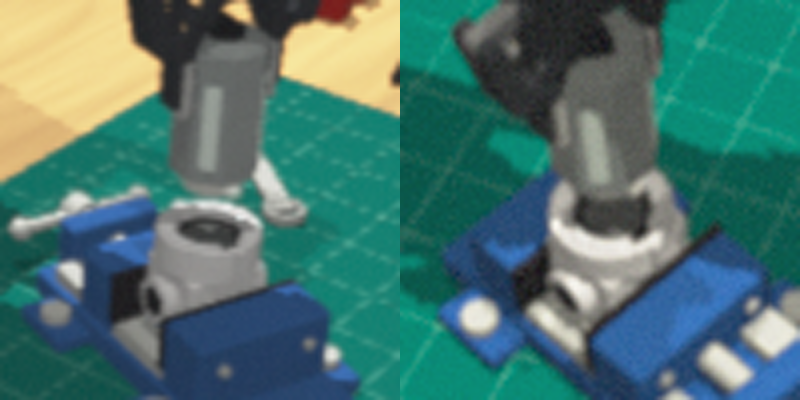

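View pics/w14.png

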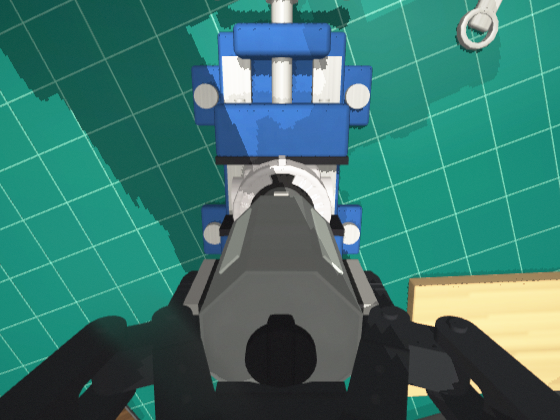

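Run:
```python
from h import *
b=load('w14')
cv2.imwrite('pics/c15.png',cv2.resize(b['img'][145:225,222:346],None,fx=6.4,fy=6.4,interpolation=2)[:,:,::-1])
print(proj(b,[.5439,.1528,.109]),[proj(b,np.array([.5439,.1528,.109])+.0335*np.array([np.cos(t),np.sin(t),0])).round(1) for t in (2.765,2.765-.785,2.765+.785)])
```

```text
[282.83539218 213.81626641] [array([283.1, 164.2]), array([319.6, 179.3]), array([246.5, 179.1])]
```

View pics/c15.png

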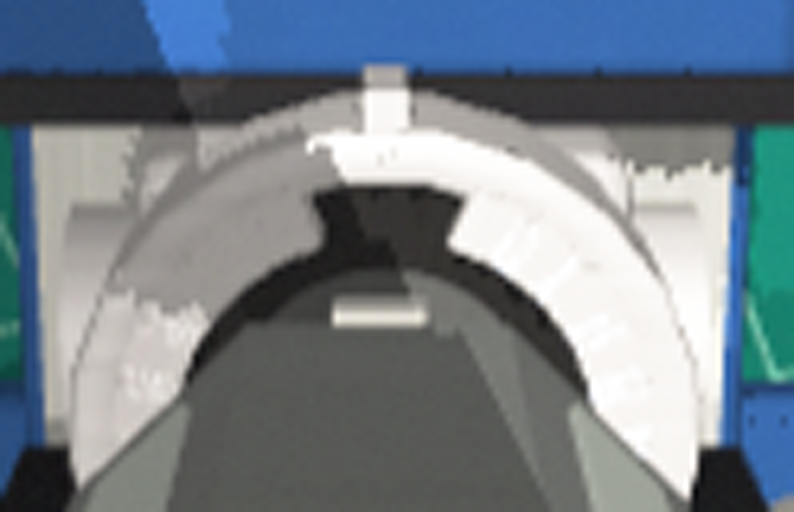

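Lug at crop column 380, gap and rib at 386, so the bowl needs about 0.7 mm in tool +y, while x already agrees. I'll descend towards the collar.

apply_moves(plan=[{"translation":[0,0.0007,0.014],"angular":[0,0,0],"hand":0.03},{"translation":[0,0,0.012],"angular":[0,0,0],"hand":0.03},{"translation":[0,0,0],"angular":[0,0,0],"hand":0.03},{"translation":[0,0,0.003],"angular":[0,0,0],"hand":0.03},{"translation":[0,0,0.002],"angular":[0,0,0],"hand":0.03},{"translation":[0,0,0],"angular":[0,0,0],"hand":0.03}])

```text
time_s: 23.4
eef_pos: [0.543, 0.1534, 0.1592]
eef_rot: [-0.001, 0.186, 0.983, -0.0]
wrist_force: [-0.3, -0.2, -2.3]
opening: 0.604
```

apply_moves(plan=[{"translation":[0,0,0.002],"angular":[0,0,0],"hand":0.03},{"translation":[0,0,0.002],"angular":[0,0,0],"hand":0.03},{"translation":[0,0,0],"angular":[0,0,0],"hand":0.03}])

```text
time_s: 23.78
eef_pos: [0.5428, 0.1534, 0.155]
eef_rot: [-0.001, 0.186, 0.983, -0.0]
wrist_force: [0.3, 0.3, -1.3]
opening: 0.604
```

apply_moves(plan=[{"translation":[0,0,0.002],"angular":[0,0,0],"hand":0.03},{"translation":[0,0,0.001],"angular":[0,0,0],"hand":0.03},{"translation":[0,0,0],"angular":[0,0,0],"hand":0.03},{"translation":[0,0,0],"angular":[0,0,0],"hand":0.03}])

```text
time_s: 24.28
eef_pos: [0.543, 0.1534, 0.1525]
eef_rot: [-0.001, 0.186, 0.983, -0.0]
wrist_force: [-1.5, -0.4, 2.9]
opening: 0.602
```

Run:
```python
from h import *
to([.543,.1532,.148])
a=shot('scene','sc16');b=shot('side','si16');w=shot('wrist','w16')
cv2.imwrite('pics/c16.png',np.hstack([cv2.resize(a['img'][140:240,290:390],None,fx=4,fy=4,interpolation=2),cv2.resize(b['img'][190:290,170:270],None,fx=4,fy=4,interpolation=2)])[:,:,::-1])
```

```text
t 24.27 p [0.543  0.1534 0.1525] q [ 0.065  0.241  1.703  0.     1.199 -1.133] F [-1.5 -0.4  2.9] open 0.602
[[-0.931, 0.365, -0.002], [0.365, 0.931, 0.0], [0.002, -0.001, -1.0]]
tool delta [-0.0001 -0.0002  0.0045]
```

View pics/c16.png

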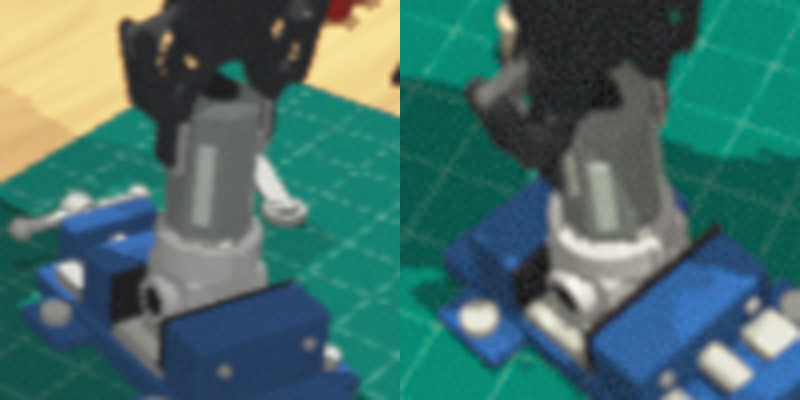

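It meets the seal at exactly the predicted height (mouth 9 mm below the plane). Now I'll press.

apply_moves(plan=[{"translation":[0,0,0.0015],"angular":[0,0,0],"hand":0.03},{"translation":[0,0,0.0015],"angular":[0,0,0],"hand":0.03},{"translation":[0,0,0.0012],"angular":[0,0,0],"hand":0.03},{"translation":[0,0,0],"angular":[0,0,0],"hand":0.03},{"translation":[0,0,0],"angular":[0,0,0],"hand":0.03}])

```text
time_s: 25.05
eef_pos: [0.5431, 0.1534, 0.1493]
eef_rot: [-0.001, 0.186, 0.983, -0.0]
wrist_force: [-5.1, -0.7, 11.0]
opening: 0.601
```

apply_moves(plan=[{"translation":[0.0005,0,0.001],"angular":[0,0,0],"hand":0.03},{"translation":[0,0,0.0005],"angular":[0,0,0],"hand":0.03},{"translation":[0,0,0],"angular":[0,0,0],"hand":0.03},{"translation":[0,0,0],"angular":[0,0,0],"hand":0.03}])

```text
time_s: 25.55
eef_pos: [0.5431, 0.1534, 0.1483]
eef_rot: [-0.0, 0.186, 0.983, -0.0]
wrist_force: [-5.6, -1.8, 12.7]
opening: 0.603
```

Seal travel is about 4.2 mm at roughly 14.7 N, so the lugs are below the lip. I'll start the clockwise turn (tool +z).

apply_moves(plan=[{"translation":[0,0,0],"angular":[0,0,0.1],"hand":0.03},{"translation":[0,0,0],"angular":[0,0,0.1],"hand":0.03},{"translation":[0,0,0],"angular":[0,0,0.1],"hand":0.03},{"translation":[0,0,0],"angular":[0,0,0.1],"hand":0.03}])

```text
time_s: 26.05
eef_pos: [0.5448, 0.1536, 0.149]
eef_rot: [0.002, 0.379, 0.926, 0.001]
wrist_force: [0.6, 0.4, 10.3]
opening: 0.602
```

Run:
```python
from h import *
to([.543,.1532,.148]);print(ctrl.get_obs()['torque'])
w=shot('wrist','w17')
```

```text
t 26.05 p [0.5448 0.1536 0.149 ] q [ 0.065  0.246  1.706  0.     1.187 -0.729] F [ 0.6  0.4 10.3] open 0.602
[[-0.713, 0.701, 0.004], [0.701, 0.713, 0.0], [-0.002, 0.003, -1.0]]
tool delta [ 0.001  -0.0016  0.001 ]
[-0.10409389  0.09275547  0.01766455]
```

View pics/w17.png

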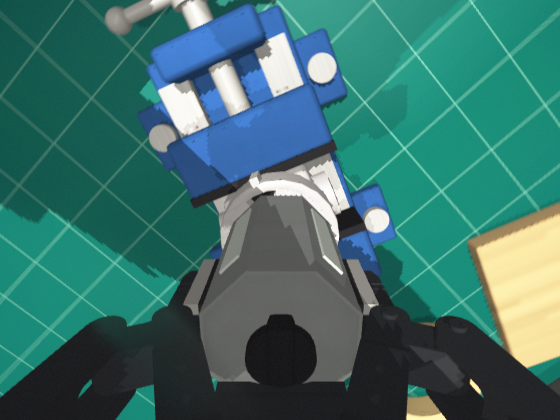

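The bowl turns with the hand. I'll continue to a full quarter turn with slightly more press.

apply_moves(plan=[{"translation":[0,0,0.0005],"angular":[0,0,0.13],"hand":0.03},{"translation":[0,0,0],"angular":[0,0,0.13],"hand":0.03},{"translation":[0,0,0],"angular":[0,0,0.13],"hand":0.03},{"translation":[0,0,0],"angular":[0,0,0.13],"hand":0.03},{"translation":[0,0,0],"angular":[0,0,0.13],"hand":0.03},{"translation":[0,0,0],"angular":[0,0,0.13],"hand":0.03},{"translation":[0,0,0],"angular":[0,0,0.13],"hand":0.03},{"translation":[0,0,0],"angular":[0,0,0.13],"hand":0.03},{"translation":[0,0,0],"angular":[0,0,0.13],"hand":0.03},{"translation":[0,0,0],"angular":[0,0,0],"hand":0.03}])

```text
time_s: 27.35
eef_pos: [0.545, 0.1536, 0.1487]
eef_rot: [0.001, 0.826, 0.563, 0.002]
wrist_force: [-0.2, -0.7, 11.8]
opening: 0.605
```

Run:
```python
from h import *
to([.543,.1532,.148]);print(ctrl.get_obs()['torque'])
w=shot('wrist','w18')
```

```text
t 27.35 p [0.545  0.1536 0.1487] q [0.065 0.246 1.706 0.    1.186 0.439] F [-0.2 -0.7 11.8] open 0.605
[[0.366, 0.931, 0.004], [0.931, -0.366, 0.001], [0.002, 0.003, -1.0]]
tool delta [-0.0011 -0.0017  0.0006]
[-0.1180286   0.12849778 -0.0583291 ]
```

View pics/w18.png

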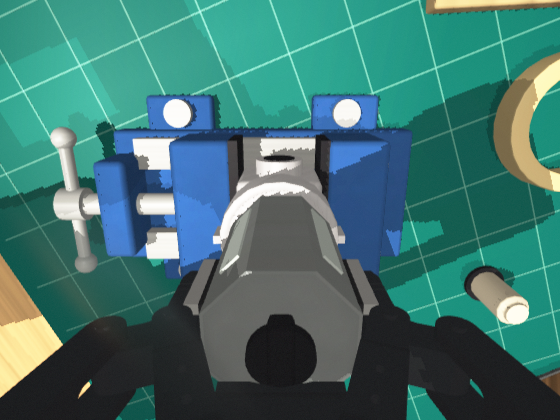

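The quarter is reached: yaw 1.196 against the head's y at 1.194. I'll ease the press so the seal lifts the lugs into the notches, then test for locking.

apply_moves(plan=[{"translation":[0,0,-0.0015],"angular":[0,0,0],"hand":0.03},{"translation":[0,0,-0.0015],"angular":[0,0,0],"hand":0.03},{"translation":[0,0,0],"angular":[0,0,0],"hand":0.03}])

```text
time_s: 27.78
eef_pos: [0.5449, 0.1536, 0.1512]
eef_rot: [0.001, 0.826, 0.564, 0.002]
wrist_force: [2.0, -1.5, 7.3]
opening: 0.603
```

apply_moves(plan=[{"translation":[0,0,-0.0015],"angular":[0,0,0],"hand":0.03},{"translation":[0,0,0],"angular":[0,0,0],"hand":0.03},{"translation":[0,0,0],"angular":[0,0,0],"hand":0.03}])

```text
time_s: 28.15
eef_pos: [0.5444, 0.1536, 0.1519]
eef_rot: [0.0, 0.826, 0.564, 0.001]
wrist_force: [4.2, 0.3, 5.7]
opening: 0.597
```

apply_moves(plan=[{"translation":[0,0,-0.0015],"angular":[0,0,0],"hand":0.03},{"translation":[0,0,0],"angular":[0,0,0],"hand":0.03},{"translation":[0,0,0],"angular":[0,0,0],"hand":0.03}])

```text
time_s: 28.52
eef_pos: [0.544, 0.1535, 0.1521]
eef_rot: [0.0, 0.826, 0.564, 0.001]
wrist_force: [6.3, 0.9, 0.0]
opening: 0.603
```

It holds at 9.4 mm below the plane while the force falls to zero, so it is locked. I'll open the gripper.

apply_moves(plan=[{"translation":[0,0,0],"angular":[0,0,0],"hand":0.085},{"translation":[0,0,0],"angular":[0,0,0],"hand":0.085},{"translation":[0,0,0],"angular":[0,0,0],"hand":0.085},{"translation":[0,0,0],"angular":[0,0,0],"hand":0.085},{"translation":[0,0,0],"angular":[0,0,0],"hand":0.085},{"translation":[0,0,-0.03],"angular":[0,0,0],"hand":0.085},{"translation":[0,0,-0.05],"angular":[0,0,0],"hand":0.085},{"translation":[0,0,-0.04],"angular":[0,0,0],"hand":0.085},{"translation":[0,0,0],"angular":[0,0,0],"hand":0.085},{"translation":[0,0,0],"angular":[0,0,0],"hand":0.085}])

```text
time_s: 29.78
eef_pos: [0.5423, 0.1535, 0.2714]
eef_rot: [-0.001, 0.826, 0.564, -0.001]
wrist_force: [0.1, -0.5, -0.2]
opening: 0.988
```

Run:
```python
from h import *
to([.544,.153,.28])
a=shot('scene','sc19');b=shot('side','si19');w=shot('wrist','w19')
print(proj(w,[.544,.153,.2135]))
cv2.imwrite('pics/c19.png',np.hstack([cv2.resize(a['img'][130:240,290:400],None,fx=3.6,fy=3.6,interpolation=2),cv2.resize(b['img'][180:290,160:270],None,fx=3.6,fy=3.6,interpolation=2)])[:,:,::-1])
```

```text
t 29.77 p [0.5423 0.1535 0.2714] q [0.065 0.126 1.588 0.    1.431 0.438] F [ 0.1 -0.5 -0.2] open 0.988
[[0.364, 0.931, -0.003], [0.931, -0.364, 0.0], [-0.001, -0.003, -1.0]]
tool delta [ 0.0001  0.0017 -0.0086]
[283.89723841 225.31009109]
```

View pics/c19.png

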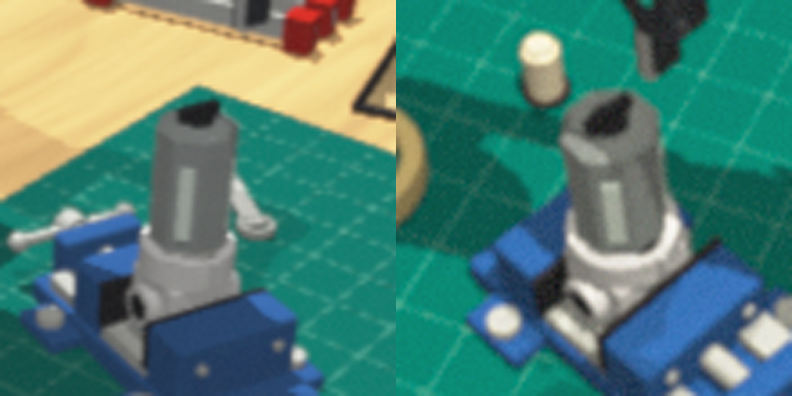

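View pics/w19.png

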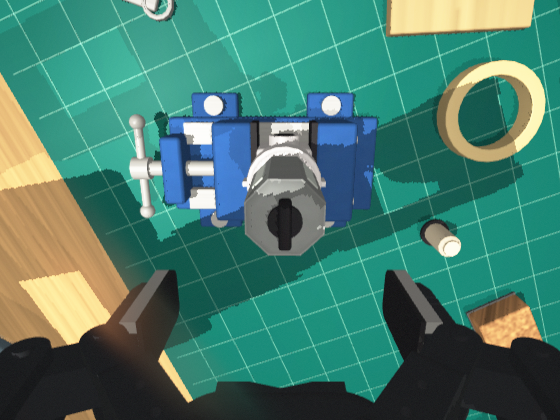

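The bowl stands on the head with the wing at wrist pixel (285,224) against (284,225) predicted, and the hand is clear. One last numeric check before handing in.

Run:
```python
from h import *
c=load('w19');a=c['img'];m=(a.max(2)<42).astype(np.uint8);m[:190]=0;m[255:]=0;m[:,:262]=0;m[:,306:]=0
n,l,st,ce=cv2.connectedComponentsWithStats(m);k=1+st[1:,4].argmax();print(st[k])
y0,hh=st[k][1],st[k][3];q=[]
for v in (y0+3,y0+6,y0+hh-7,y0+hh-4):
    r=np.where(l[v]==k)[0];q.append((r.mean(),v));print(v,r.min(),r.max())
A=onz(c,*q[0],.2135);B=onz(c,*q[-1],.2135);d=A-B
print('mid',(onz(c,q[0][0],y0,.2135)+onz(c,q[-1][0],y0+hh,.2135))/2,'wing yaw',np.arctan2(d[1],d[0]),'head y',2.765-np.pi/2)
```

```text
[ 268  199   34   51 1122]
202 279 290
205 279 291
243 279 290
246 279 290
mid [0.54438506 0.15299824 0.2135    ] wing yaw 1.2019343850559192 head y 1.1942036732051036
```

```bash
python3 -c "
from h import *
print(ctrl.hand_in())"
```

```text
the job is handed in; nothing more can be done
None
```

The grey bowl is back on the filter head and locked, and I handed the job in at about 30 s of the 64 s allowed. The hand-in reports no verdict, so this rests on my own checks.

I picked the bowl off the mat, stood it mouth down there and took it again from above. I entered the lugs in the gaps, pressed the seal about 4 mm (about 15 N), turned the bowl 90° clockwise, eased off and let go.

**Last checks:**
- **Lock:** the mouth stayed about 9.4 mm below the collar's top plane while I pulled back until the wrist force fell to zero. I did not pull beyond that.
- **Direction:** the wing points to 1.202 rad and the head's y axis is at 1.194 rad.
- **Position:** the top of the wing is within 0.6 mm of the head's axis, so the bowl is centred and upright.
- **Hand:** it is open, about 12 cm above the grip height, with no contact force.
- **Bystanders:** I kept clear of them and those in the last pictures looked undisturbed, but I did not measure each one.

**What did not go as planned:**
- My first direction for tilting the bowl upright ran out of wrist range, so I turned it back and used another.
- A sideways force of about 5 N appeared while pressing and vanished once the bowl began to turn. It came back at 4–6 N as I eased off, before I let go.
- Two measurements were about 1 mm apart.

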